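Wedge up a carving blank in the glue-up board

TASK

Finish clamping the carving blank: lift the last pine block off the banding wheel and lay it flat in the glue-up board as the fourth of the row, close to the third and with its end pushed in line with the others. Then set the wedge, thin end first, between that block and the slanting fence and drive it in firmly, so that the four blocks are squeezed together without gaps and stay tight when you let go; leave the wax pot, the brush and the sander pad where they are.

Things in the scene. Friction and masses are not known exactly. Their poses are not given: they have to be found in the camera images.
- clamp_board: Glue-up board screwed to the table: plywood base 12 mm thick, 195 x 325 mm (x, y). Origin on the table under the row; x away from the robot, y to the left along the row. Fences, tops 38 mm above the table: end fence, inner face at y = +105 mm; back fence, inner face at x = +55 mm, from y = +131 to -65 mm; slanting fence on the right. Front edge at x = -105 mm, open.
- row_place (a point): Packed place of the fourth block: point on the base (12 mm above the table) at x = 0, y = -52.5 mm of the board, axes as the board's. Blocks packed against the end fence, far ends at the back fence, have centres at x = 0, y = +82.5, +37.5, -7.5, -52.5 mm of the board; the row then ends at y = -75 mm.
- slant_fence (a point): Middle of the slanting fence's inner face, at base level: x = 0, y = -133 mm of the board, axes as the board's. The face is the line y = -133 mm + 0.1 x (x from -64 to +60 mm), so the wedge's space narrows away from the robot. Fence 124 mm long, 26 mm thick, 26 mm high; behind the wedge's space the board is open.
- wedge_seat (a point): Where the wedge's origin stands when it just touches the packed row and the fence: on the base, x = 0, y = -105 mm of the board, axes as the board's. Pushed firmly (about 15 N) it jams tight within some 3 mm of this place and stays by friction when let go. It can be lowered into its space up to about 85 mm short of it, if the row is closed up.
- block_1: Pine block 45 x 110 x 28 mm (its x, y, z), origin at the centre of its underside; the first of the row, next to the end fence. It lies on the base, 110 mm side along the board's x, loose, with gaps of about a millimetre to its neighbours and to the fences.
- block_2: Pine block like block_1, the second of the row.
- block_3: Pine block like block_1, the third of the row; beyond it there is about 100 mm of room to the slanting fence, for the fourth block and the wedge.
- block_4: The last pine block, 45 x 110 x 28 mm (its x, y, z), origin at the centre of its underside; it lies flat, loose, somewhere on the top of the banding wheel at any angle. Either end may go to the back. To be the fourth of the row.
- banding_wheel: Sculptor's banding wheel (turntable): heavy foot that stays put, grey round head of 184 mm diameter whose flat top is 60 mm above the table; the head turns freely about the upright axis at a slight push. Origin on the table, on the axis. It stands left or right of the board.
- wedge: Waxed hardwood wedge 30 mm high, 190 mm long over all, lying flat. Origin on its underside in the middle of the tapered part; x to the thin end, y left. Tapered part x = -65 to +65 mm: straight side y = +30 mm, sloped side y = -28 mm + 0.1 x (64.5 mm wide at the thick end, 51.5 at the thin). In use the straight side lies along the fourth block, the sloped side along the slanting fence.
- wedge_handle (a point): Middle of the wedge's handle, at x = -95, y = 0, 15 mm above its underside: a bar 30 mm wide, 28 mm high, 60 mm long (x = -125 to -65 mm). In use it points to the robot, at the board's front edge, over the base.
- wax_pot: Small lidded pot of paste wax, 62 mm across, 35 mm high, standing behind the board on the left; a bystander.
- brush: Flat brush with a wooden handle, 25 x 200 x 12 mm, lying behind the board on the right; a bystander.
- sander_pad: Black rounded sander pad, 65 x 106 x 32 mm, lying behind the board; a bystander.
There are look-alikes about, which are no part of the job. Leave any pink look-alike of the block_4 alone.

How it is judged:
On the way:
1. the fourth block lies flat on the board between the third block and the slanting fence, let go (z of block_4 in the frame of clamp_board between 0.009 and 0.015 m and x of block_4 in the frame of clamp_board between -0.03 and 0.006 m and y of block_4 in the frame of clamp_board between -0.105 and -0.048 m and angle between the y axis of block_4 and the x axis of clamp_board, either way round below 0.2 rad and contact force between the fingers and block_4 below 0.1 N), for 0.2 s.
At the end, for the whole second after the job is handed in: The four blocks lie flat, far ends within 8 mm of the back fence, the fourth within 3 mm of its packed place; the wedge lies flat and straight beside it, at most 15 mm short of its seat, pressing the fourth block with over 2 N, and each joint between blocks is pressed with over 1 N; all at rest (contact force between wedge and block_4 above 2 N and contact force between block_4 and block_3 above 1 N and contact force between block_3 and block_2 above 1 N and contact force between block_2 and block_1 above 1 N and y of block_1 in the frame of clamp_board above 0.0805 m and y of block_4 in the frame of clamp_board between -0.0555 and -0.045 m and z of each of block_1, block_2, block_3, block_4 in the frame of clamp_board below 0.015 m and x of each of block_1, block_2, block_3, block_4 in the frame of clamp_board above -0.008 m and angle between the y axis of block_4 and the x axis of clamp_board, either way round below 0.04 rad and x of wedge in the frame of clamp_board above -0.015 m and z of wedge in the frame of clamp_board below 0.017 m and angle between wedge's own z axis and vertical below 0.06 rad and angle between the x axis of wedge and the x axis of clamp_board, either way round below 0.05 rad and linear speed of each of wedge, block_4 below 0.01 m/s); the robot touches nothing.
It fails at once if the wax pot, the brush or the sander pad is moved by more than 20 mm (distance of any of wax_pot, brush, sander_pad from where it was at the start of the episode above 0.02 m).
It also fails if it takes over 67 s, if anything falls off the work surface, if the arm or the gripper's body presses on something with over 40 N, if the wrist force passes 120 N, or if a joint passes its speed limit or range.

ROBOT

A 7-joint arm with a two-finger parallel gripper is mounted at the origin on a cart in front of the work surface, level with it; the furniture and walls round the work are solid. World frame = base frame: x ahead of the robot, y to its left, z up, the work surface at z = 0. Lengths are in m, angles in rad, forces in N, time in s.
With the tool pointing down it reaches from about 0.4 to 0.85 m from the base axis. Payload 10.4 kg.
Tool frame: the origin (TCP) lies midway between the tips of the shut fingers; the grasp point (between the pads) lies 19 mm behind it (robot.grip_depth is the z of the grasp point in the tool frame, in m); z points along the fingers, y is the direction in which the jaws open and shut (so a half turn about z gives the same grasp; the last joint's range is limited). The gripper opens to 85 mm and grips with 20 to 120 N. Pads are 22 mm wide; open, the fingers measure 114 mm over their backs; the gripper's body (76 mm by 85 mm) begins 54 mm behind the grasp point. The pads swing forward as they close: fully open they stand 13 mm farther back than shut.
Start: joints at [-1.142, 0.332, -0.065, 1.46, 0.022, 1.35, -0.088], TCP at [0.273, 0.562, 0.231] pointing down, gripper open.
Joint ranges: [-2.6, 2.6], [-0.5, 2.12], [-1.47, 1.34], [0.16, 2.42], [-1.27, 4.41], [0.06, 2.06], [-2.6, 2.6]. Speed limits (rad/s): [2.22, 2.22, 2.79, 2.79, 3.14, 3.14, 3.14].

INTERFACE

Orientations are given as a rotation vector (axis times angle).
In Python, from rig import robot gives the robot as it stands.
- The arm moves only by the tool play_rows, never from a script. Its argument "series" is a list of rows, each an object with "linear": the shift along the tool's x, y, z normalised to -1 to 1, where 1 is 0.03 m, a list of three; "roll": the turn about the tool's z normalised to -1 to 1, where 1 is 4 degrees; "claw": the opening, from -1 (shut) to 1 (fully open). A call has exactly 5 rows; each row shifts and turns the commanded pose from where the row before left it, along the tool's axes as they then stand; what a row does not reach is not made up. A row lasts 1/8 s, in which the tool goes at most 62.5 mm and 10.7 degrees, less where a joint would pass 70% of its speed; a pose out of reach is approached as far as the arm can. A call with a number of a shift or a turn outside -1 to 1 is refused whole. A call with a gripper value outside its range is refused whole. The fingers move at their own pace and stop on an object; the grip force is fixed at half the most. Time passes only in rows, so rows that do not move let the fingers close, or fill a call up. It gives the time, the measured TCP pose, the force and the opening at its end, in the units of the state.
- robot.get_state(): the state, without advancing time (a new reading comes with each control period).
- robot.camera(name): name is "scene" or "top" or "wrist"; returns a dict with "pixels" (384x512x3 uint8, blue, green, red), "intrinsics" (3x3 intrinsics, pixels), "world_to_cam" (4x4, takes a point from world to camera coordinates); the wrist camera has in their place "hand_eye" (4x4, takes a point from camera to tool coordinates, whose origin is the TCP and whose axes are the flange's). Camera axes: x right, y down, z forward; pixel columns grow to the right and rows downward; lengths in m; the calibration is good to about 2 mm. A picture is of the moment at which its call begins: read the wrist's pose just before it. There is no depth.
- robot.sign_off(): hands the job in, once; it reports no verdict.
Trained networks look in the newest picture that a camera, given by its name, has taken for a name from the list of things; names that differ only in an ending like _2 or _b are one class to them, and where a whole thing is asked for, a point or a joint stands for the part that bears it (a point fixed in the world has none). Each returns a list of dicts, best first, with "score" (0 to 1); they miss things now and then, are a little off and sometimes report something else, mostly with a low value. They report only what shows in the picture. A call takes as long as a camera call. They do not tell look-alikes from the thing itself.
- robot.look_for(camera, target): "xy" ([column, row] in pixels, amid what is visible of it).
The state is a dict: "time": time; "qpos": joint angles; "joint_velocities": joint speeds; "joint_torque": joint torques, N m; "position": TCP position; "tcp_rot": TCP orientation; "wrist_force": force on the tool from outside, world axes, zero at the start; "torque": the same for the moment, N m; "grip_width": opening from 0.0 (shut) to 1.0 (fully open).
Only numpy, scipy, OpenCV 4.12 (cv2) and the standard library are available. Lean on these libraries where they do the work, as an engineer would, in place of code of your own. Each camera call takes 0.05 s, during which the arm holds its last target.

## Working session

There is one attempt and no reset: what is moved stays moved. The work goes in short steps, Python scripts to look and compute and a tool call to move; the robot and the scene stay as the last step left them, time stands still between calls to the robot, and variables do not carry over. Pictures are saved under pics/ and viewed, and the job is handed in when it is done.

Besides the shell and the picture viewer there is one more tool, called after ">>>" by a JSON object that holds its "method" and its "body", one argument or row to a line. play_rows: Moves the arm, as the interface text tells. Scaled input: -1 to 1 covers 0.03 m each way for a shift and 4 degrees each way for a turn. Its arguments: {"type":"object","properties":{"series":{"type":"array"}},"required":["series"]}

```bash
mkdir -p pics; ls
python3 - <<'E'
from rig import robot
import cv2,json
print(robot.get_state())
for n in ("scene","top","wrist"):
    c=robot.camera(n); cv2.imwrite(f"pics/{n}0.png",c["pixels"])
    print(n,c["intrinsics"],c.get("world_to_cam"),c.get("hand_eye"))
    for t in ("clamp_board","block_4","banding_wheel","wedge","wax_pot","brush","sander_pad","wedge_handle"):
        print(t,[(r["xy"],round(r["score"],2)) for r in robot.look_for(n,t)])
print(robot.grip_depth)
E
```

```text
pics
{'time': 0.0, 'qpos': array([-1.14163208,  0.33287597, -0.06473728,  1.4609176 ,  0.02158673,
        1.34987928, -0.08847664]), 'joint_velocities': array([ 0.00012006,  0.00052412,  0.00133972,  0.00136946,  0.00107505,
       -0.00076609, -0.00072034]), 'joint_torque': array([-6.88982072e-04, -6.25435567e+01,  4.89460677e-02, -3.91617537e+01,
        1.61970692e-02,  9.83175240e-03, -3.04065543e-05]), 'position': array([0.27266869, 0.56198535, 0.23052478]), 'tcp_rot': array([-7.03432428e-01, -3.06154598e+00,  2.13288096e-03]), 'wrist_force': array([0.53619124, 0.08886264, 0.16974934]), 'torque': array([-0.01197078, -0.02159765,  0.04003976]), 'grip_width': 0.9982010951459563}
scene [[361.90023267   0.         250.35478147]
 [  0.         361.90023267 190.4427889 ]
 [  0.           0.           1.        ]] [[ 0.87683353 -0.48073023  0.00783638 -0.50894791]
 [-0.36368985 -0.67384067 -0.64317062  0.27612541]
 [ 0.31447204  0.56110355 -0.7656828   0.85277442]
 [ 0.          0.          0.          1.        ]] None
clamp_board [([252.5, 221.5], 0.92)]
block_4 [([288.6, 314.3], 0.
[... 1064 characters left out ...]
.2], 0.72)]
brush [([348.3, 138.0], 0.55)]
sander_pad [([275.8, 134.9], 0.67)]
wedge_handle [([152.2, 220.9], 0.65), ([372.0, 219.4], 0.55)]
wrist [[342.34031374   0.         255.80248702]
 [  0.         342.34031374 187.34401562]
 [  0.           0.           1.        ]] None [[ 9.77860375e-04 -9.47333147e-01 -3.20248267e-01  8.41829020e-02]
 [ 9.99999513e-01  9.67905261e-04  1.90262270e-04 -1.60664080e-03]
 [ 1.29728228e-04 -3.20248297e-01  9.47333633e-01 -1.41804870e-01]
 [ 0.00000000e+00  0.00000000e+00  0.00000000e+00  1.00000000e+00]]
clamp_board []
block_4 []
banding_wheel []
wedge [([171.0, 354.8], 0.6)]
wax_pot []
brush []
sander_pad []
wedge_handle [([172.4, 358.0], 0.55)]
-0.0187
```

View pics/top0.png

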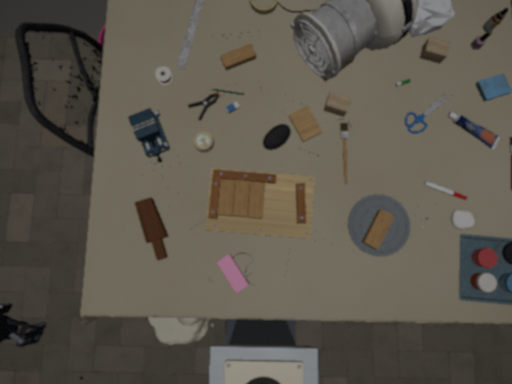

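View pics/scene0.png

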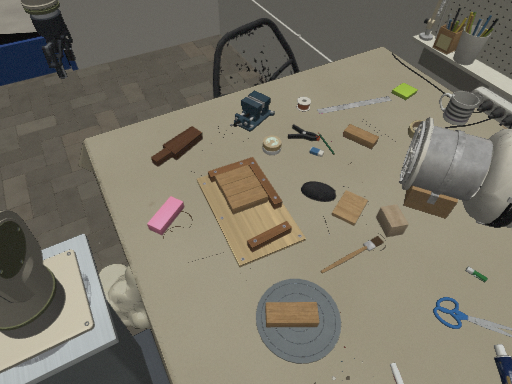

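View pics/wrist0.png

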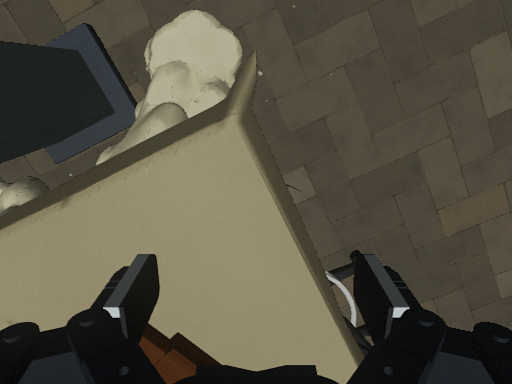

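```bash
cat > h.py <<'E'
import numpy as np, cv2
from scipy.spatial.transform import Rotation as R
from rig import robot
def ray(c,uv,T=None):
    K=c["intrinsics"]; d=np.linalg.solve(K,[uv[0],uv[1],1.])
    if T is None: M=np.linalg.inv(c["world_to_cam"])
    else: M=T@c["hand_eye"]
    return M[:3,3],M[:3,:3]@d
def tcpT(s):
    T=np.eye(4);T[:3,:3]=R.from_rotvec(s["tcp_rot"]).as_matrix();T[:3,3]=s["position"];return T
def px2w(c,uv,z,T=None):
    o,d=ray(c,uv,T); return o+d*(z-o[2])/d[2]
def proj(c,P,T=None):
    M=c["world_to_cam"] if T is None else np.linalg.inv(T@c["hand_eye"])
    P=np.atleast_2d(P); q=P@M[:3,:3].T+M[:3,3]; q=q@c["intrinsics"].T
    return q[:,:2]/q[:,2:]
def load(n):
    import pickle; return pickle.load(open(f"pics/{n}.pkl","rb"))
def snap(cam,n):
    import pickle
    s=robot.get_state(); c=robot.camera(cam); c=dict(c); c["T"]=tcpT(s)
    pickle.dump(c,open(f"pics/{n}.pkl","wb")); cv2.imwrite(f"pics/{n}.png",c["pixels"]); return c
def crop(c,x0,y0,x1,y1,f,n):
    im=cv2.resize(c["pixels"][y0:y1,x0:x1],None,fx=f,fy=f,interpolation=cv2.INTER_CUBIC); cv2.imwrite(f"pics/{n}.png",im)
def st():
    s=robot.get_state(); T=tcpT(s); a=np.degrees(np.arctan2(T[1,1],T[0,1]))
    print("t",round(s["time"],2),"p",s["position"].round(4),"jawdeg",round(a,2),"z",T[:3,2].round(3),"x",T[:3,0].round(3),"F",s["wrist_force"].round(1),"g",round(s["grip_width"],3),"q",s["qpos"].round(2)); return s
E
python3 - <<'E'
from h import *
c=snap("top","t1"); crop(c,190,150,330,250,5,"t1b"); crop(c,330,180,430,270,6,"t1w"); crop(c,110,180,210,270,6,"t1g"); c=snap("scene","s1"); crop(c,180,140,320,270,5,"s1b")
st()
E
```

```text
t 1.45 p [0.2728 0.5623 0.2313] jawdeg 64.12 z [ 0.  0. -1.] x [-0.9    0.437  0.   ] F [-0.2  0.  -0.1] g 1.001 q [-1.14  0.33 -0.06  1.46  0.02  1.35 -0.09]
```

View pics/t1b.png

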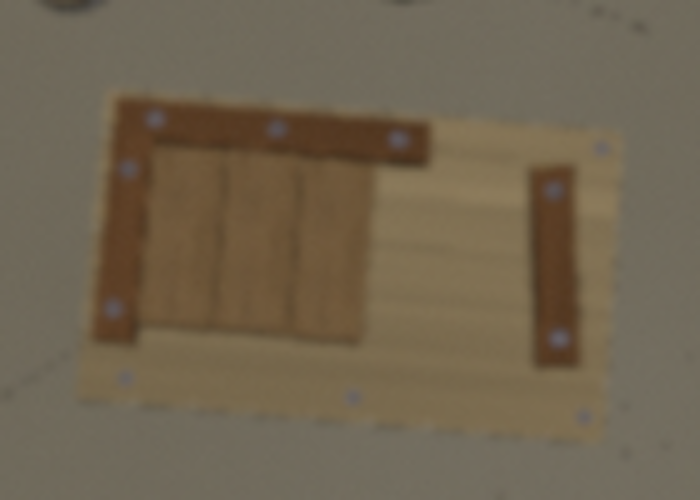

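View pics/t1w.png

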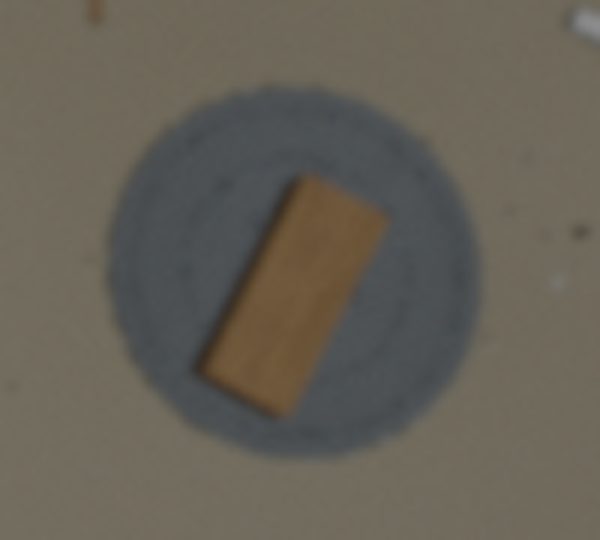

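View pics/t1g.png

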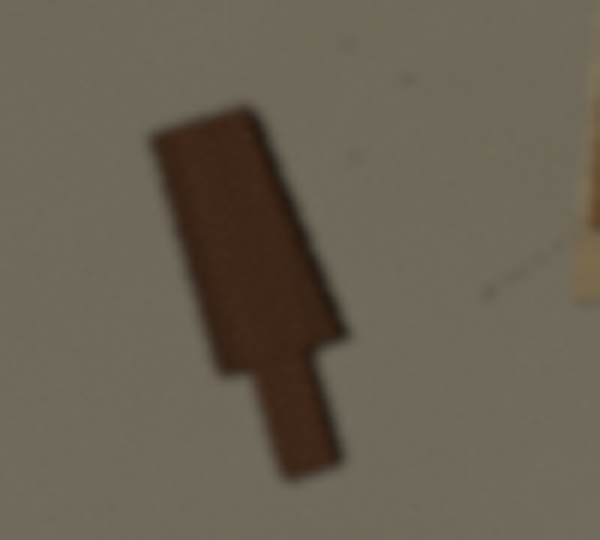

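View pics/s1b.png

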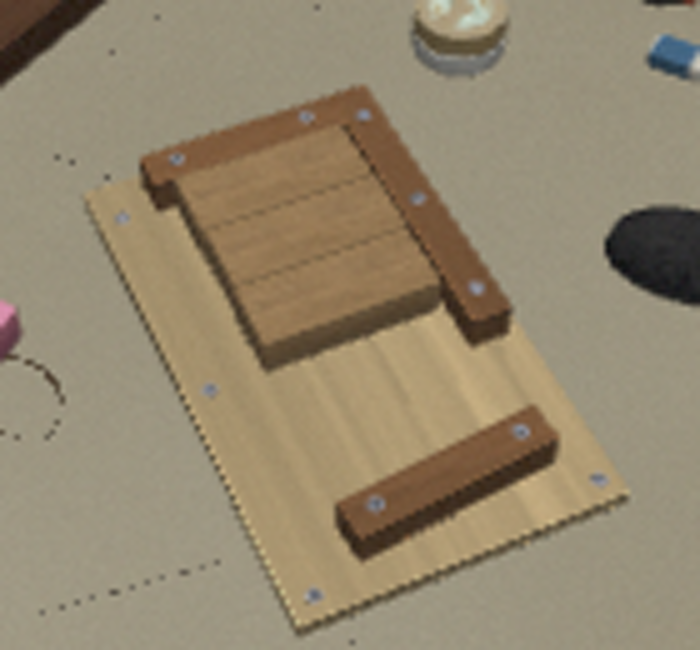

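```bash
cat > bf.py <<'E'
from h import *
from scipy.optimize import least_squares
t=load("t1");s=load("s1")
def pk(l,x0,y0,f): return np.array([[x0+(a+.5)/f-.5,y0+(b+.5)/f-.5] for a,b in l])
tp=pk([(430,122),(428,165),(528,172),(533,365),(152,148),(135,343)],190,150,5)
sp=pk([(511,308),(475,322),(533,408),(337,508),(365,87)],180,140,5)
h=.038
tb=np.array([(.081,-.065,h),(.055,-.065,h),(.06,-.127,h),(-.064,-.1394,h),(.055,.105,h),(-.064,.105,h)])
sb=np.array([(.081,-.065,h),(.055,-.065,h),(.06,-.127,h),(-.064,-.1394,h),(.081,.131,h)])
def W(p,b):
    c,s_=np.cos(p[2]),np.sin(p[2]); return np.c_[p[0]+c*b[:,0]-s_*b[:,1],p[1]+s_*b[:,0]+c*b[:,1],b[:,2]]
for use in ("t","s","ts"):
    def f(p):
        r=[]
        if "t" in use:r.append((proj(t,W(p,tb[:5]))-tp[:5]).ravel())
        if "s" in use:r.append((proj(s,W(p,sb))-sp).ravel())
        return np.concatenate(r)
    o=least_squares(f,[.6,0,0]); print(use,o.x[:2].round(4),np.degrees(o.x[2]).round(2)); print(f(o.x).reshape(-1,2).round(1).tolist())
p=o.x
# bottom edges check
print([((px2w(t,q,.012)).round(4)).tolist() for q in pk([(80,402),(600,440),(621,132),(112,92)],190,150,5)])
# block4 top z=.088
q=[px2w(t,u,.088)[:2] for u in pk([(303,175),(390,218),(290,415),(203,367)],330,180,6)]
print("b4",np.round(q,4).tolist(),np.mean(q,0).round(4))
# wedge top z=.03
q=[px2w(t,u,.03)[:2] for u in pk([(152,137),(250,108),(345,335),(222,375),(255,370),(308,352),(341,460),(290,480)],110,180,6)]
print("wg",np.round(q,4).tolist())
# wheel
print("wheel",px2w(t,pk([(295,271)],330,180,6)[0],.06))
E
python3 bf.py
```

```text
t [0.5873 0.043 ] -3.33
[[-0.0, 0.5], [-0.2, 0.2], [0.1, -1.2], [0.7, 1.1], [-0.6, -0.6]]
s [0.5881 0.0378] -3.43
[[0.6, 0.4], [-0.4, 0.7], [0.4, -0.6], [-0.3, -0.3], [-0.3, -0.2]]
ts [0.588  0.0405] -3.38
[[0.8, 0.3], [0.6, 0.0], [1.0, -1.4], [1.5, 0.9], [0.3, -0.9], [0.1, -0.3], [-0.9, 0.0], [-0.2, -1.3], [-0.8, -1.1], [-0.8, -0.7]]
[[0.4923, 0.1844, 0.012], [0.4752, -0.1342, 0.012], [0.6671, -0.1477, 0.012], [0.6865, 0.172, 0.012]]
b4 [[0.5595, -0.3265], [0.5396, -0.3676], [0.4454, -0.317], [0.4671, -0.2764]] [ 0.5029 -0.3219]
wg [[0.571, 0.4002], [0.5868, 0.3514], [0.4731, 0.2969], [0.4521, 0.3572], [0.4549, 0.3408], [0.4643, 0.3149], [0.4114, 0.2955], [0.4011, 0.3202]]
wheel [ 0.51524568 -0.33074008  0.06      ]
```

```bash
cat >> h.py <<'E'
def plan(target,n,jaw=None):
    """rows needed to reach target from here; jaw deg target"""
    s=robot.get_state();T=tcpT(s);d=np.array(target)-s["position"]
    l=T[:3,:3].T@d/0.03
    print("total tool units",l.round(2),"per row",(l/n).round(3))
    if jaw is not None:
        a=np.degrees(np.arctan2(T[1,1],T[0,1])); print("roll total (sign: + lowers jaw angle)",((a-jaw+90)%180-90)/4)
E
python3 - <<'E'
from h import *
plan([.48,.24,.22],14,86.6)
E
```

```text
total tool units [-10.9   -6.65   0.38] per row [-0.779 -0.475  0.027]
roll total (sign: + lowers jaw angle) -5.620811427532065
```

>>> {"method": "play_rows", "body": {
  "series": [
    {"linear":[-1,-0.62,0],"roll":0,"claw":1},
    {"linear":[-1,-0.62,0],"roll":0,"claw":1},
    {"linear":[-1,-0.62,0],"roll":0,"claw":1},
    {"linear":[-1,-0.62,0],"roll":0,"claw":1},
    {"linear":[-1,-0.62,0],"roll":0,"claw":1}
  ]
}}

```text
time: 2.08
position: [0.3678, 0.4121, 0.2315]
tcp_rot: [0.704, 3.062, 0.001]
wrist_force: [0.8, -0.7, 0.2]
grip_width: 0.999
```

>>> {"method": "play_rows", "body": {
  "series": [
    {"linear":[-1,-0.62,0],"roll":0,"claw":1},
    {"linear":[-1,-0.62,0],"roll":0,"claw":1},
    {"linear":[-1,-0.62,0],"roll":0,"claw":1},
    {"linear":[-1,-0.62,0],"roll":0,"claw":1},
    {"linear":[-1,-0.62,0],"roll":0,"claw":1}
  ]
}}

```text
time: 2.7
position: [0.4621, 0.263, 0.2315]
tcp_rot: [0.703, 3.062, 0.001]
wrist_force: [0.2, 0.8, 0.8]
grip_width: 0.997
```

Run:
```python
from h import *
st(); snap("wrist","w2")
```

```text
t 2.7 p [0.4621 0.263  0.2315] jawdeg 64.12 z [ 0.  0. -1.] x [-0.9    0.437 -0.   ] F [0.2 0.8 0.8] g 0.997 q [-0.74  0.12  0.15  1.72 -0.02  1.3   0.53]
```

View pics/w2.png

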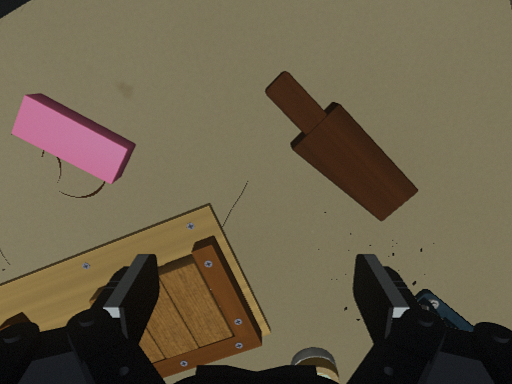

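Run:
```python
from h import *
c=load("w2"); crop(c,255,60,430,230,4,"w2g"); crop(c,60,190,280,384,3.5,"w2b")
```

```text
(no output)
```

View pics/w2g.png

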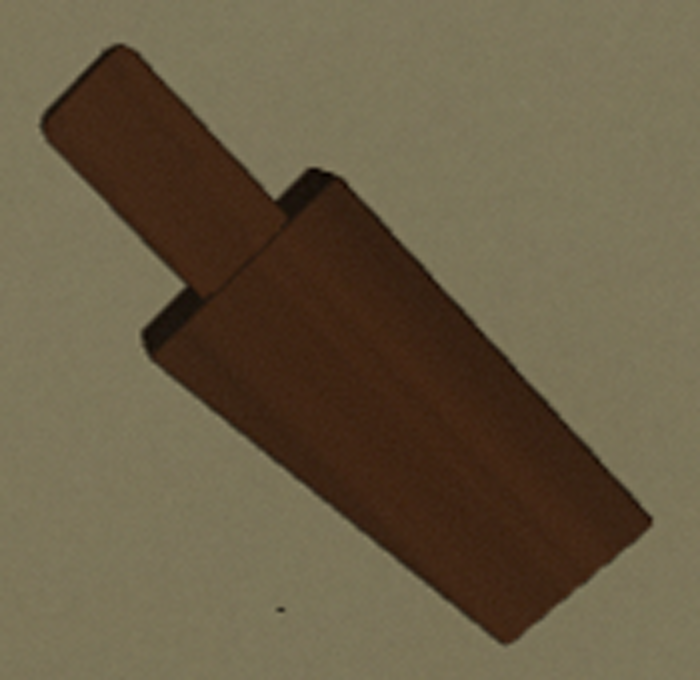

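View pics/w2b.png

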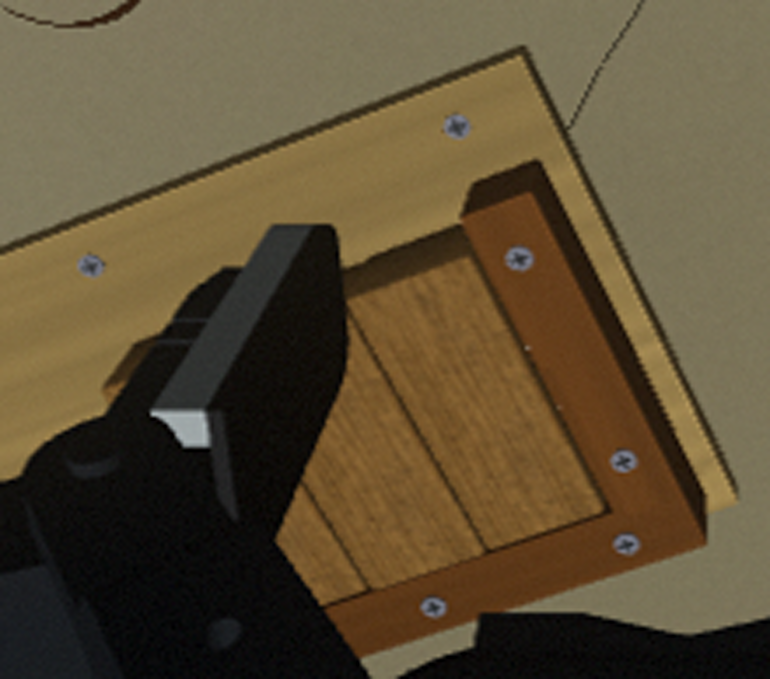

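```bash
cat > wf.py <<'E'
from h import *
from scipy.optimize import least_squares
def pk(l,x0,y0,f): return np.array([[x0+(a+.5)/f-.5,y0+(b+.5)/f-.5] for a,b in l])
def W(p,b):
    b=np.asarray(b);c,s_=np.cos(p[2]),np.sin(p[2]); return np.c_[p[0]+c*b[:,0]-s_*b[:,1],p[1]+s_*b[:,0]+c*b[:,1],b[:,2]]
E
python3 - <<'E'
from wf import *
c=load("w2");T=c["T"]
g=pk([(342,178),(153,357),(652,520),(505,645),(287,215),(205,297)],255,60,4)
G=[(-.065,.03,.03),(-.065,-.0345,.03),(.065,.03,.03),(.065,-.0215,.03),(-.065,.015,.029),(-.065,-.015,.029)]
o=least_squares(lambda p:(proj(c,W(p,G),T)-g).ravel(),[.51,.35,.3]);print("wedge",o.x[:2].round(4),np.degrees(o.x[2]).round(2),o.fun.reshape(-1,2).round(1).tolist())
b=pk([(608,512),(705,543),(522,50),(465,218),(530,193)],60,190,3.5)
def f(p):
    B=[(.055,.105,.038),(.081,.131,.038),(-.105,p[4],.012),(p[3],.105,.038),(p[3],.131,.038)]
    return (proj(c,W(p,B),T)-b).ravel()
o=least_squares(f,[.588,.04,-.06,-.06,.137]);print("board",o.x[:2].round(4),np.degrees(o.x[2]).round(2),o.x[3:].round(4),o.fun.reshape(-1,2).round(1).tolist())
plan([.45,-.25,.20],25,86.6)
E
```

```text
wedge [0.518  0.3527] 19.43 [[-0.9, -1.9], [-1.7, -0.5], [1.8, 1.1], [0.4, 1.3], [1.1, -0.2], [-0.7, 0.8]]
board [0.5837 0.0416] -4.47 [-0.0675  0.1393] [[0.1, -0.2], [0.1, 0.6], [-0.1, -0.3], [-1.6, 0.3], [1.4, -0.2]]
total tool units [ -7.03 -15.41   1.08] per row [-0.281 -0.616  0.043]
roll total (sign: + lowers jaw angle) -5.704802858431059
```

>>> {"method": "play_rows", "body": {
  "series": [
    {"linear":[-0.5,-0.9,0],"roll":0,"claw":1},
    {"linear":[-0.5,-0.9,0],"roll":0,"claw":1},
    {"linear":[-0.5,-0.9,0],"roll":0,"claw":1},
    {"linear":[-0.5,-0.9,0],"roll":0,"claw":1},
    {"linear":[-0.5,-0.9,0],"roll":0,"claw":1}
  ]
}}

```text
time: 3.38
position: [0.4701, 0.1089, 0.2315]
tcp_rot: [0.704, 3.062, 0.001]
wrist_force: [0.1, -0.1, 0.1]
grip_width: 1.001
```

>>> {"method": "play_rows", "body": {
  "series": [
    {"linear":[-0.5,-0.9,0],"roll":0,"claw":1},
    {"linear":[-0.5,-0.9,0],"roll":0,"claw":1},
    {"linear":[-0.5,-0.9,0],"roll":0,"claw":1},
    {"linear":[-0.5,-0.9,0],"roll":0,"claw":1},
    {"linear":[-0.5,-0.9,0],"roll":0,"claw":1}
  ]
}}

```text
time: 4.0
position: [0.4786, -0.0452, 0.2315]
tcp_rot: [0.703, 3.061, 0.001]
wrist_force: [0.3, 0.6, -1.4]
grip_width: 1.001
```

Run:
```python
from h import *
st(); snap("wrist","w3")
```

```text
t 4.0 p [ 0.4786 -0.0452  0.2315] jawdeg 64.12 z [ 0.001  0.    -1.   ] x [-0.9    0.436 -0.   ] F [ 0.3  0.6 -1.4] g 1.001 q [-0.43 -0.01  0.43  1.85  0.    1.3   1.12]
```

View pics/w3.png

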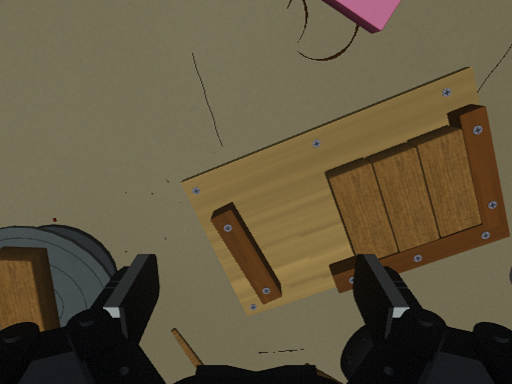

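Excellent view of the board. Zoom for the fit.

Run:
```python
from h import *
c=load("w3"); crop(c,170,150,350,330,4,"w3a"); crop(c,320,60,515,300,3,"w3b")
```

```text
(no output)
```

View pics/w3a.png

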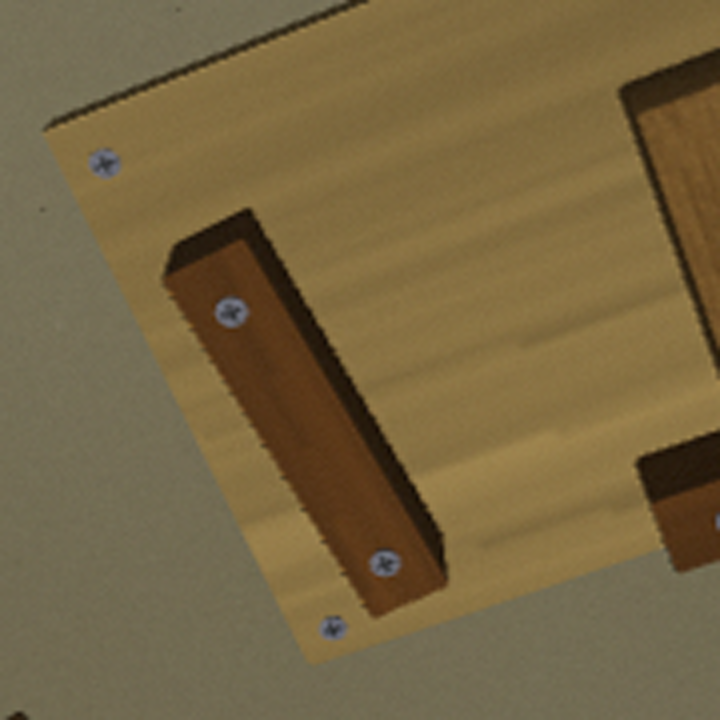

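View pics/w3b.png

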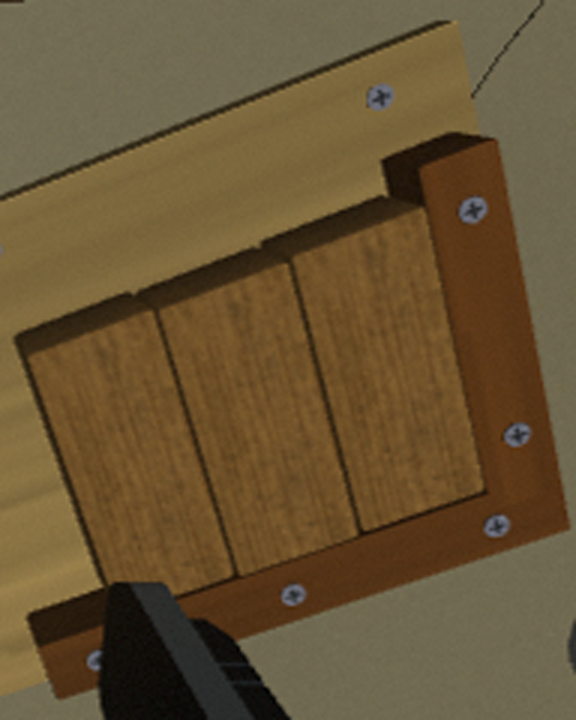

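```bash
cat > bfit.py <<'E'
from wf import *
c=load("w3");T=c["T"]
a=pk([(250,210),(245,240),(447,582),(443,537),(45,132),(310,663),(655,500),(638,460),(680,572)],170,150,4)
b=pk([(455,22),(487,492),(568,527)],320,60,3)
P=np.r_[a,b]
def f(p):
    B=[(-.064,-.1394,.012),(-.064,-.1394,.038),(.06,-.127,.038),(.06,-.127,.012),(-.105,p[3]-.325,.012),(.09,p[3]-.325,.012),(.055,-.065,.038),(.055,-.065,.012),(.081,-.065,.038),
    (-.105,p[3],.012),(.055,.105,.038),(.081,.131,.038)]
    return (proj(c,W(p,B),T)-P).ravel()
o=least_squares(f,[.588,.04,-.06,.137]);print("board",o.x[:2].round(4),np.degrees(o.x[2]).round(2),o.x[3:].round(4),o.fun.reshape(-1,2).round(1).tolist())
p=o.x
iv=lambda w:(np.array([[np.cos(p[2]),np.sin(p[2])],[-np.sin(p[2]),np.cos(p[2])]])@(w[:2]-p[:2])).round(4)
for q in pk([(25,355),(155,312),(160,308),(290,263),(425,208),(107,585)],320,60,3): print("blk top",iv(px2w(c,q,.040,T)))
E
python3 bfit.py
```

```text
board [0.5867 0.0407] -3.58 [0.1399] [[-0.6, -1.9], [-1.0, -0.6], [1.2, 1.9], [0.6, -0.1], [-1.9, 0.2], [-0.2, 1.8], [-1.2, 1.4], [-1.5, -0.8], [-0.5, 1.4], [1.4, -2.0], [1.0, 0.5], [2.4, 0.8]]
blk top [-0.0581 -0.0328]
blk top [-0.0559  0.0122]
blk top [-0.0566  0.0142]
blk top [-0.0552  0.0581]
blk top [-0.0564  0.1029]
blk top [ 0.0373 -0.0328]
```

>>> {"method": "play_rows", "body": {
  "series": [
    {"linear":[-0.5,-0.8,0],"roll":0,"claw":1},
    {"linear":[-0.5,-0.8,0],"roll":0,"claw":1},
    {"linear":[-0.5,-0.8,0],"roll":0,"claw":1},
    {"linear":[-0.5,-0.8,0],"roll":0,"claw":1},
    {"linear":[-0.5,-0.8,0],"roll":0,"claw":1}
  ]
}}

```text
time: 4.68
position: [0.4939, -0.1857, 0.2314]
tcp_rot: [0.703, 3.062, 0.0]
wrist_force: [1.1, 0.7, 0.3]
grip_width: 1.005
```

>>> {"method": "play_rows", "body": {
  "series": [
    {"linear":[-0.45,-0.8,0],"roll":0,"claw":1},
    {"linear":[-0.45,-0.8,0],"roll":0,"claw":1},
    {"linear":[-0.45,-0.8,0.3],"roll":0,"claw":1},
    {"linear":[-0.45,-0.8,0.3],"roll":0,"claw":1},
    {"linear":[-0.45,-0.8,0.3],"roll":0,"claw":1}
  ]
}}

```text
time: 5.3
position: [0.5024, -0.323, 0.204]
tcp_rot: [0.703, 3.062, 0.0]
wrist_force: [-0.6, -0.4, -0.1]
grip_width: 0.996
```

Run:
```python
from h import *
st(); c=snap("wrist","w4"); crop(c,100,0,420,384,2,"w4a")
```

```text
t 5.3 p [ 0.5024 -0.323   0.204 ] jawdeg 64.14 z [ 0.  0. -1.] x [-0.9    0.436 -0.   ] F [-0.6 -0.4 -0.1] g 0.996 q [-0.04  0.33  0.67  1.61 -0.21  1.28  1.78]
```

View pics/w4.png

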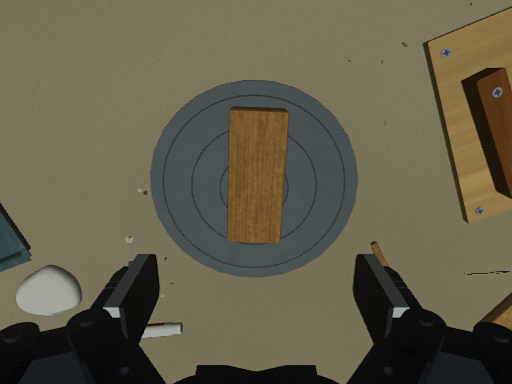

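Run:
```python
from wf import *
c=load("w4");T=c["T"]
b=[(231,110),(288,113),(280,243),(228,241)]
B=[(-.0225,-.055,.088),(.0225,-.055,.088),(.0225,.055,.088),(-.0225,.055,.088)]
best=None
o=least_squares(lambda p:(proj(c,W(p,B),T)-np.array(b)).ravel(),[.503,-.322,np.radians(-28-90)+0.0])
print(o.x[:2].round(4),np.degrees(o.x[2]),o.fun.reshape(-1,2).round(1).tolist())
jaw=(np.degrees(o.x[2]))%180; print(jaw); plan([o.x[0],o.x[1],.066],5,jaw)
```

```text
[ 0.5013 -0.3234] -118.06292653529158 [[59.0, 3.3], [-58.8, -2.1], [-52.7, 0.9], [52.7, 4.8]]
61.93707346470842
total tool units [0.03 0.1  4.56] per row [0.006 0.021 0.912]
roll total (sign: + lowers jaw angle) 0.5046385023314883
```

>>> {"method": "play_rows", "body": {
  "series": [
    {"linear":[0,0.1,0.9],"roll":0.5,"claw":1},
    {"linear":[0,0,1],"roll":0,"claw":1},
    {"linear":[0,0,1],"roll":0,"claw":1},
    {"linear":[0,0,1],"roll":0,"claw":1},
    {"linear":[0,0,0.7],"roll":0,"claw":1}
  ]
}}

```text
time: 5.98
position: [0.5032, -0.319, 0.0649]
tcp_rot: [-0.756, -3.048, -0.001]
wrist_force: [-0.0, 0.1, 0.4]
grip_width: 0.999
```

>>> {"method": "play_rows", "body": {
  "series": [
    {"linear":[0,0,0],"roll":0,"claw":-1},
    {"linear":[0,0,0],"roll":0,"claw":-1},
    {"linear":[0,0,0],"roll":0,"claw":-1},
    {"linear":[0,0,0],"roll":0,"claw":-1},
    {"linear":[0,0,0],"roll":0,"claw":-1}
  ]
}}

```text
time: 6.6
position: [0.5042, -0.3203, 0.0678]
tcp_rot: [0.756, 3.047, -0.0]
wrist_force: [-1.5, 0.6, 7.0]
grip_width: 0.513
```

Run:
```python
from h import *
st(); c=snap("wrist","w5")
```

```text
t 6.6 p [ 0.5042 -0.3203  0.0678] jawdeg 62.11 z [ 0.002 -0.001 -1.   ] x [-0.884  0.468 -0.002] F [-1.5  0.6  7. ] g 0.513 q [ 0.    0.47  0.62  1.74 -0.31  1.02  1.81]
```

View pics/w5.png

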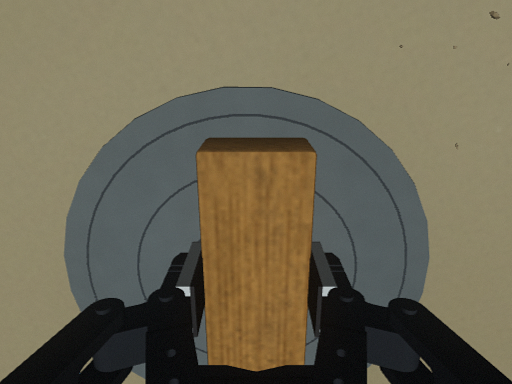

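>>> {"method": "play_rows", "body": {
  "series": [
    {"linear":[0,0,-0.8],"roll":0,"claw":-1},
    {"linear":[0,0,-1],"roll":0,"claw":-1},
    {"linear":[0,0,-0.6],"roll":-0.7,"claw":-1},
    {"linear":[0,0,0],"roll":-0.9,"claw":-1},
    {"linear":[0,0,0],"roll":-0.9,"claw":-1}
  ]
}}

```text
time: 7.28
position: [0.5035, -0.3197, 0.1386]
tcp_rot: [0.481, 3.104, 0.0]
wrist_force: [-0.4, 0.1, -1.3]
grip_width: 0.509
```

>>> {"method": "play_rows", "body": {
  "series": [
    {"linear":[0,0,0],"roll":-0.9,"claw":-1},
    {"linear":[0,0,0],"roll":-0.9,"claw":-1},
    {"linear":[0,0,0],"roll":-0.9,"claw":-1},
    {"linear":[0,0.5,0],"roll":-0.88,"claw":-1},
    {"linear":[0,0.9,0],"roll":0,"claw":-1}
  ]
}}

```text
time: 7.9
position: [0.5067, -0.2774, 0.1382]
tcp_rot: [-0.095, -3.14, 0.0]
wrist_force: [0.2, 1.1, -1.4]
grip_width: 0.513
```

Run:
```python
from h import *
st(); plan([.5697,-.0384,.11],10,86.45)
```

```text
t 7.9 p [ 0.5067 -0.2774  0.1382] jawdeg 86.53 z [-0. -0. -1.] x [-0.998  0.06   0.   ] F [ 0.2  1.1 -1.4] g 0.513 q [-0.05  0.33  0.56  1.73 -0.19  1.14  2.08]
total tool units [-1.61  8.08  0.94] per row [-0.161  0.808  0.094]
roll total (sign: + lowers jaw angle) 0.02115812855882737
```

>>> {"method": "play_rows", "body": {
  "series": [
    {"linear":[-0.16,0.8,0],"roll":0,"claw":-1},
    {"linear":[-0.16,0.8,0],"roll":0,"claw":-1},
    {"linear":[-0.16,0.8,0],"roll":0,"claw":-1},
    {"linear":[-0.16,0.8,0],"roll":0,"claw":-1},
    {"linear":[-0.16,0.8,0],"roll":0,"claw":-1}
  ]
}}

```text
time: 8.52
position: [0.5384, -0.1576, 0.1383]
tcp_rot: [-0.093, -3.14, -0.001]
wrist_force: [-0.2, 0.4, -1.4]
grip_width: 0.51
```

>>> {"method": "play_rows", "body": {
  "series": [
    {"linear":[-0.16,0.8,0],"roll":0,"claw":-1},
    {"linear":[-0.16,0.8,0],"roll":0,"claw":-1},
    {"linear":[-0.16,0.8,0.3],"roll":0,"claw":-1},
    {"linear":[-0.16,0.8,0.3],"roll":0,"claw":-1},
    {"linear":[-0.16,0.8,0.3],"roll":0,"claw":-1}
  ]
}}

```text
time: 9.15
position: [0.5696, -0.0393, 0.1111]
tcp_rot: [0.093, 3.14, 0.001]
wrist_force: [-0.4, 0.3, -0.9]
grip_width: 0.514
```

Run:
```python
from h import *
st(); plan([.5697,-.0384,.024],4,86.45); c=snap("wrist","w6"); c=snap("scene","s6"); crop(c,180,120,320,270,5,"s6b")
```

```text
t 9.15 p [ 0.5696 -0.0393  0.1111] jawdeg 86.61 z [ 0.     0.001 -1.   ] x [-0.998  0.059  0.   ] F [-0.4  0.3 -0.9] g 0.514 q [-0.38  0.33  0.44  1.77 -0.16  1.08  1.62]
total tool units [-0.    0.03  2.9 ] per row [-0.001  0.007  0.726]
roll total (sign: + lowers jaw angle) 0.03986906689799241
```

View pics/w6.png

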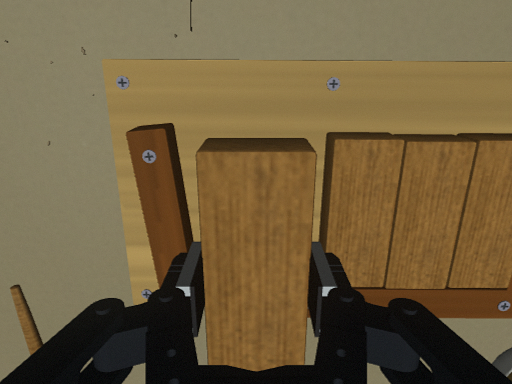

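View pics/s6.png

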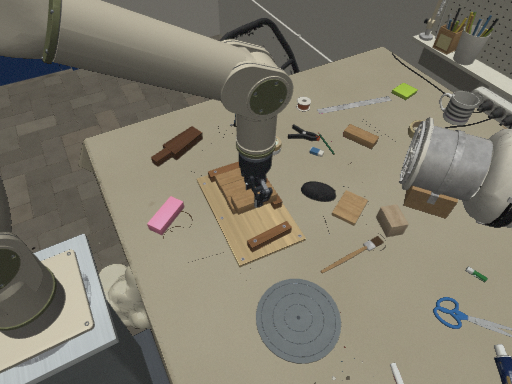

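>>> {"method": "play_rows", "body": {
  "series": [
    {"linear":[0,0,0.8],"roll":0,"claw":-1},
    {"linear":[0,0,0.8],"roll":0,"claw":-1},
    {"linear":[0,0,0.8],"roll":0,"claw":-1},
    {"linear":[0,0,0.4],"roll":0,"claw":-1},
    {"linear":[0,0,0],"roll":0,"claw":-1}
  ]
}}

```text
time: 9.88
position: [0.5692, -0.0414, 0.027]
tcp_rot: [-0.097, -3.139, 0.0]
wrist_force: [-0.4, 1.0, -0.5]
grip_width: 0.511
```

>>> {"method": "play_rows", "body": {
  "series": [
    {"linear":[0,0,0.1],"roll":0,"claw":-1},
    {"linear":[0,0,0.1],"roll":0,"claw":-1},
    {"linear":[0,0,0],"roll":0,"claw":-1},
    {"linear":[0,0,0],"roll":0,"claw":-1},
    {"linear":[0,0,0],"roll":0,"claw":-1}
  ]
}}

```text
time: 10.5
position: [0.5698, -0.0415, 0.0214]
tcp_rot: [0.098, 3.14, 0.0]
wrist_force: [-0.9, 0.8, -0.6]
grip_width: 0.515
```

>>> {"method": "play_rows", "body": {
  "series": [
    {"linear":[0,0,0.07],"roll":0,"claw":-1},
    {"linear":[0,0,0],"roll":0,"claw":-1},
    {"linear":[0,0,0.07],"roll":0,"claw":-1},
    {"linear":[0,0,0],"roll":0,"claw":-1},
    {"linear":[0,0,0],"roll":0,"claw":-1}
  ]
}}

```text
time: 11.12
position: [0.57, -0.0414, 0.0197]
tcp_rot: [0.098, 3.14, 0.002]
wrist_force: [-14.6, 2.2, 32.0]
grip_width: 0.51
```

>>> {"method": "play_rows", "body": {
  "series": [
    {"linear":[0,0,-0.05],"roll":0,"claw":-1},
    {"linear":[0,0,0],"roll":0,"claw":0.3},
    {"linear":[0,0,0],"roll":0,"claw":0.3},
    {"linear":[0,0,0],"roll":0,"claw":0.3},
    {"linear":[0,0,0],"roll":0,"claw":0.3}
  ]
}}

```text
time: 11.75
position: [0.5696, -0.0415, 0.0184]
tcp_rot: [-0.098, -3.14, -0.0]
wrist_force: [-0.2, -1.0, -0.7]
grip_width: 0.648
```

Run:
```python
from h import *
st(); c=snap("wrist","w7")
```

```text
t 11.75 p [ 0.5696 -0.0415  0.0184] jawdeg 86.43 z [-0.  0. -1.] x [-0.998  0.062  0.   ] F [-0.2 -1.  -0.7] g 0.648 q [-0.34  0.45  0.41  1.83 -0.22  0.9   1.67]
```

View pics/w7.png

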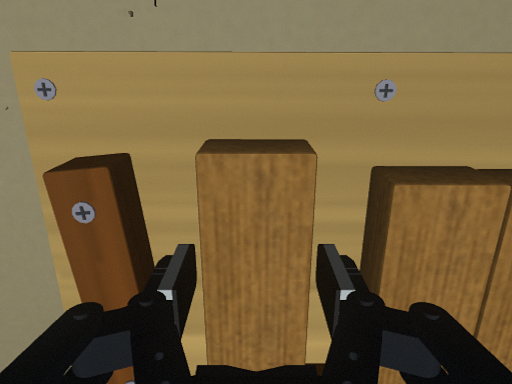

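>>> {"method": "play_rows", "body": {
  "series": [
    {"linear":[0,0,0],"roll":0,"claw":-1},
    {"linear":[0,0,0],"roll":0,"claw":-1},
    {"linear":[0,0,-0.04],"roll":0,"claw":-1},
    {"linear":[0,0.2,0],"roll":0,"claw":-1},
    {"linear":[0,0.2,0],"roll":0,"claw":-1}
  ]
}}

```text
time: 12.42
position: [0.5704, -0.0288, 0.0196]
tcp_rot: [-0.097, -3.14, -0.0]
wrist_force: [0.1, -0.4, -1.6]
grip_width: 0.514
```

>>> {"method": "play_rows", "body": {
  "series": [
    {"linear":[-0.1,0,0],"roll":0,"claw":-1},
    {"linear":[-0.1,0,0],"roll":0,"claw":-1},
    {"linear":[0,0,0],"roll":0,"claw":-1},
    {"linear":[0,0,0],"roll":0,"claw":-1},
    {"linear":[0,0,0],"roll":0,"claw":-1}
  ]
}}

```text
time: 13.05
position: [0.5764, -0.0299, 0.0198]
tcp_rot: [-0.098, -3.14, -0.0]
wrist_force: [0.1, 0.6, -0.5]
grip_width: 0.513
```

Run:
```python
from h import *
st(); c=snap("wrist","w8")
```

```text
t 13.05 p [ 0.5764 -0.0299  0.0198] jawdeg 86.42 z [-0.  0. -1.] x [-0.998  0.062  0.   ] F [ 0.1  0.6 -0.5] g 0.513 q [-0.36  0.46  0.4   1.82 -0.22  0.91  1.65]
```

View pics/w8.png

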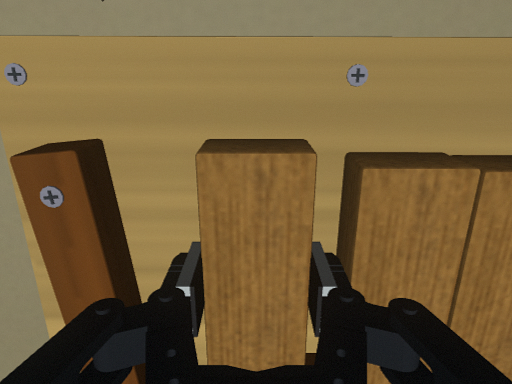

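>>> {"method": "play_rows", "body": {
  "series": [
    {"linear":[-0.1,0.05,0],"roll":0,"claw":-1},
    {"linear":[-0.05,0.05,0],"roll":0,"claw":-1},
    {"linear":[0,0,0],"roll":0,"claw":-1},
    {"linear":[0,0,0],"roll":0,"claw":-1},
    {"linear":[0,0,0],"roll":0,"claw":-1}
  ]
}}

```text
time: 13.72
position: [0.5811, -0.0271, 0.0198]
tcp_rot: [0.098, 3.14, 0.0]
wrist_force: [0.3, -0.5, -1.0]
grip_width: 0.513
```

>>> {"method": "play_rows", "body": {
  "series": [
    {"linear":[-0.05,0,0],"roll":0,"claw":-1},
    {"linear":[0,0,0],"roll":0,"claw":-1},
    {"linear":[-0.03,0,0],"roll":0,"claw":-1},
    {"linear":[0,0,0],"roll":0,"claw":-1},
    {"linear":[0,0,0],"roll":0,"claw":-1}
  ]
}}

```text
time: 14.35
position: [0.5835, -0.0272, 0.0198]
tcp_rot: [-0.098, -3.14, -0.0]
wrist_force: [-0.9, -0.5, -1.1]
grip_width: 0.512
```

>>> {"method": "play_rows", "body": {
  "series": [
    {"linear":[-0.04,0,0],"roll":0,"claw":-1},
    {"linear":[0,0,0],"roll":0,"claw":-1},
    {"linear":[-0.03,0,0],"roll":0,"claw":-1},
    {"linear":[0,0,0],"roll":0,"claw":-1},
    {"linear":[0,0,0],"roll":0,"claw":-1}
  ]
}}

```text
time: 14.98
position: [0.5853, -0.0274, 0.0197]
tcp_rot: [-0.098, -3.14, -0.0]
wrist_force: [-2.1, 0.2, -0.9]
grip_width: 0.512
```

Run:
```python
from h import *
st(); c=snap("wrist","w9")
```

```text
t 14.97 p [ 0.5853 -0.0274  0.0197] jawdeg 86.43 z [-0.001  0.    -1.   ] x [-0.998  0.062  0.001] F [-2.1  0.2 -0.9] g 0.512 q [-0.36  0.48  0.4   1.79 -0.23  0.92  1.65]
```

View pics/w9.png

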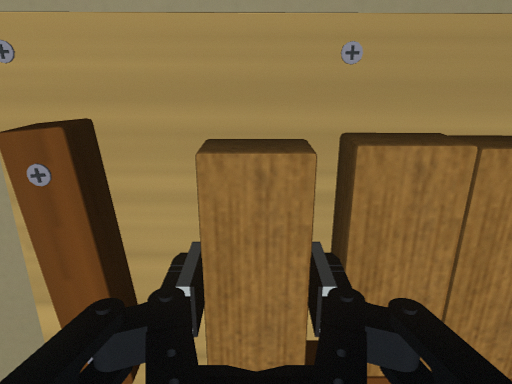

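>>> {"method": "play_rows", "body": {
  "series": [
    {"linear":[0,0,0.04],"roll":0,"claw":-1},
    {"linear":[0,0,0],"roll":0,"claw":0.15},
    {"linear":[0,0,0],"roll":0,"claw":0.15},
    {"linear":[0,0,0],"roll":0,"claw":0.15},
    {"linear":[0,0,-0.4],"roll":0,"claw":0.15}
  ]
}}

```text
time: 15.65
position: [0.5851, -0.0275, 0.0303]
tcp_rot: [-0.098, -3.139, 0.0]
wrist_force: [-0.2, 0.1, -0.2]
grip_width: 0.576
```

>>> {"method": "play_rows", "body": {
  "series": [
    {"linear":[0,0,-1],"roll":0,"claw":0.15},
    {"linear":[0,0,-1],"roll":0,"claw":0.15},
    {"linear":[0,-0.5,-0.5],"roll":0,"claw":-1},
    {"linear":[0,-0.8,-0.5],"roll":0,"claw":-1},
    {"linear":[0.0,0,0],"roll":0,"claw":-1}
  ]
}}

```text
time: 16.27
position: [0.5834, -0.0697, 0.1218]
tcp_rot: [0.104, 3.138, -0.001]
wrist_force: [-1.0, 0.2, 0.1]
grip_width: -0.001
```

Run:
```python
from h import *
st(); c=snap("wrist","w10")
```

```text
t 16.27 p [ 0.5834 -0.0697  0.1218] jawdeg 86.2 z [ 0.002 -0.001 -1.   ] x [-0.998  0.066 -0.002] F [-1.   0.2  0.1] g -0.001 q [-0.33  0.35  0.46  1.72 -0.17  1.11  1.68]
```

View pics/w10.png

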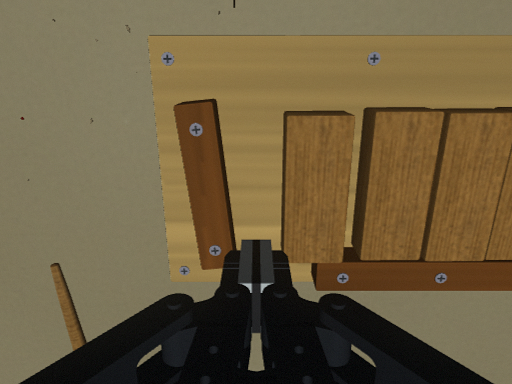

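>>> {"method": "play_rows", "body": {
  "series": [
    {"linear":[0.45,0,0],"roll":0,"claw":-1},
    {"linear":[0,0,0.9],"roll":0,"claw":-1},
    {"linear":[0,0,0.9],"roll":0,"claw":-1},
    {"linear":[0,0,0.9],"roll":0,"claw":-1},
    {"linear":[0,0,0.4],"roll":0,"claw":-1}
  ]
}}

```text
time: 16.95
position: [0.5679, -0.0646, 0.0257]
tcp_rot: [-0.096, -3.137, -0.0]
wrist_force: [-0.3, 0.2, -0.2]
grip_width: -0.0
```

>>> {"method": "play_rows", "body": {
  "series": [
    {"linear":[0,0,0.1],"roll":0,"claw":-1},
    {"linear":[0,0.2,0],"roll":0,"claw":-1},
    {"linear":[0,0.2,0],"roll":0,"claw":-1},
    {"linear":[0,0.2,0],"roll":0,"claw":-1},
    {"linear":[0,0,0],"roll":0,"claw":-1}
  ]
}}

```text
time: 17.58
position: [0.5713, -0.047, 0.025]
tcp_rot: [0.097, 3.139, 0.0]
wrist_force: [0.5, -1.2, -0.2]
grip_width: 0.0
```

Run:
```python
from h import *
st(); c=snap("wrist","w11")
```

```text
t 17.57 p [ 0.5713 -0.047   0.025 ] jawdeg 86.47 z [ 0.001  0.    -1.   ] x [-0.998  0.061 -0.001] F [ 0.5 -1.2 -0.2] g 0.0 q [-0.34  0.45  0.42  1.83 -0.22  0.91  1.68]
```

View pics/w11.png

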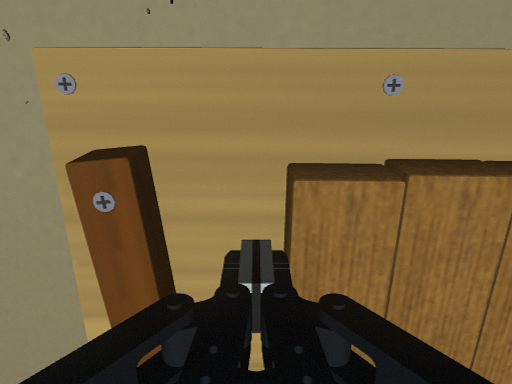

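>>> {"method": "play_rows", "body": {
  "series": [
    {"linear":[0,0.06,0],"roll":0,"claw":-1},
    {"linear":[0,0.06,0],"roll":0,"claw":-1},
    {"linear":[0,0.06,0],"roll":0,"claw":-1},
    {"linear":[0,0,0],"roll":0,"claw":-1},
    {"linear":[0,0,0],"roll":0,"claw":-1}
  ]
}}

```text
time: 18.25
position: [0.5712, -0.0462, 0.0248]
tcp_rot: [0.103, 3.139, -0.006]
wrist_force: [1.1, -12.1, 0.8]
grip_width: 0.002
```

>>> {"method": "play_rows", "body": {
  "series": [
    {"linear":[0,0.05,0],"roll":0,"claw":-1},
    {"linear":[0,0.05,0],"roll":0,"claw":-1},
    {"linear":[0,0.05,0],"roll":0,"claw":-1},
    {"linear":[0,0,0],"roll":0,"claw":-1},
    {"linear":[0,0,0],"roll":0,"claw":-1}
  ]
}}

```text
time: 18.88
position: [0.5712, -0.0459, 0.0249]
tcp_rot: [0.108, 3.139, -0.013]
wrist_force: [-0.2, -24.7, 1.6]
grip_width: -0.001
```

Run:
```python
from h import *
st(); c=snap("wrist","w12")
```

```text
t 18.88 p [ 0.5712 -0.0459  0.0249] jawdeg 86.05 z [ 0.001 -0.008 -1.   ] x [-0.998  0.069 -0.001] F [ -0.2 -24.7   1.6] g -0.001 q [-0.35  0.45  0.42  1.83 -0.21  0.91  1.67]
```

View pics/w12.png

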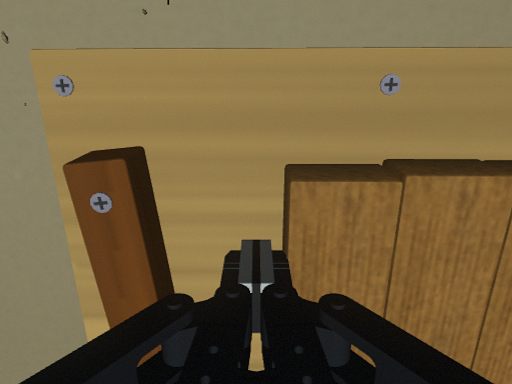

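>>> {"method": "play_rows", "body": {
  "series": [
    {"linear":[0,-0.25,0],"roll":0,"claw":-1},
    {"linear":[0,-0.15,-0.3],"roll":0,"claw":-1},
    {"linear":[0,0,-1],"roll":0,"claw":-1},
    {"linear":[0,0,-1],"roll":0,"claw":-1},
    {"linear":[0.4,0.4,-1],"roll":0,"claw":0}
  ]
}}

```text
time: 19.55
position: [0.5598, -0.0368, 0.1252]
tcp_rot: [0.099, 3.139, 0.0]
wrist_force: [0.1, 1.0, 0.9]
grip_width: 0.197
```

>>> {"method": "play_rows", "body": {
  "series": [
    {"linear":[0.46,1,-0.3],"roll":0,"claw":1},
    {"linear":[0.46,1,-0.3],"roll":0,"claw":1},
    {"linear":[0.46,1,0],"roll":0,"claw":1},
    {"linear":[0.46,1,0],"roll":0,"claw":1},
    {"linear":[0.46,1,0],"roll":0,"claw":1}
  ]
}}

```text
time: 20.18
position: [0.4994, 0.1189, 0.1424]
tcp_rot: [0.096, 3.14, 0.002]
wrist_force: [-0.3, -0.9, -0.0]
grip_width: 1.003
```

>>> {"method": "play_rows", "body": {
  "series": [
    {"linear":[0.46,1,0],"roll":0,"claw":1},
    {"linear":[0.46,1,0],"roll":0,"claw":1},
    {"linear":[0.46,1,0],"roll":0,"claw":1},
    {"linear":[0.46,1,0],"roll":0,"claw":1},
    {"linear":[0.46,1,0],"roll":0,"claw":1}
  ]
}}

```text
time: 20.8
position: [0.4396, 0.2728, 0.1424]
tcp_rot: [0.096, 3.14, 0.002]
wrist_force: [0.4, -0.8, 0.2]
grip_width: 1.004
```

Run:
```python
from h import *
st(); plan([.44,.315,.18],5,109.4)
```

```text
t 20.8 p [0.4396 0.2728 0.1424] jawdeg 86.49 z [ 0.     0.001 -1.   ] x [-0.998  0.061 -0.   ] F [ 0.4 -0.8  0.2] g 1.004 q [-0.84  0.16  0.22  1.87 -0.04  1.11  0.9 ]
total tool units [ 0.07  1.41 -1.25] per row [ 0.015  0.281 -0.251]
roll total (sign: + lowers jaw angle) -5.7281334638491685
```

>>> {"method": "play_rows", "body": {
  "series": [
    {"linear":[0,0.7,-0.3],"roll":-0.95,"claw":1},
    {"linear":[0,0.7,-0.3],"roll":-0.95,"claw":1},
    {"linear":[0,0,0],"roll":-0.95,"claw":1},
    {"linear":[0,0,0],"roll":-0.95,"claw":1},
    {"linear":[0,0,0],"roll":-0.95,"claw":1}
  ]
}}

```text
time: 21.42
position: [0.4411, 0.3137, 0.1603]
tcp_rot: [-0.427, 3.112, 0.001]
wrist_force: [-1.1, -0.7, 0.0]
grip_width: 1.001
```

>>> {"method": "play_rows", "body": {
  "series": [
    {"linear":[0,0,0],"roll":-0.95,"claw":1},
    {"linear":[0,0,0],"roll":0,"claw":1},
    {"linear":[0,0,0],"roll":0,"claw":1},
    {"linear":[0,0,0],"roll":0,"claw":1},
    {"linear":[0,0,0],"roll":0,"claw":1}
  ]
}}

```text
time: 22.05
position: [0.4416, 0.3131, 0.1596]
tcp_rot: [0.524, -3.098, -0.0]
wrist_force: [-0.8, -1.0, -0.4]
grip_width: 1.001
```

Run:
```python
from h import *
st(); snap("wrist","w13")
```

```text
t 22.05 p [0.4416 0.3131 0.1596] jawdeg 109.21 z [-0.  0. -1.] x [-0.944 -0.329 -0.   ] F [-0.8 -1.  -0.4] g 1.001 q [-0.85  0.2   0.16  1.79 -0.03  1.16  1.23]
```

View pics/w13.png

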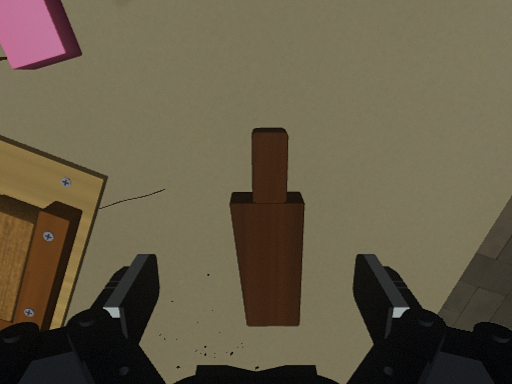

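Run:
```python
from wf import *
c=load("w13"); crop(c,220,120,320,340,2.7,"w13g")
T=c["T"]
g=np.array([(233,205),(303,205),(248,325),(299,325),(253,202),(288,202)])
G=[(-.065,-.0345,.03),(-.065,.03,.03),(.065,-.0215,.03),(.065,.03,.03),(-.065,-.015,.029),(-.065,.015,.029)]
o=least_squares(lambda p:(proj(c,W(p,G),T)-g).ravel(),[.51,.35,.3]);p=o.x;print("wedge",p[:2].round(4),np.degrees(p[2]).round(2),o.fun.reshape(-1,2).round(1).tolist())
h=W(p,[(-.095,0,.015)])[0]; print(h, proj(c,W(p,[(-.125,.015,.029),(-.125,-.015,.029)]),T))
plan([h[0],h[1],.008],5,np.degrees(p[2])+90)
```

```text
wedge [0.5183 0.3536] 19.46 [[-3.0, -2.1], [2.9, -2.3], [-0.9, 2.7], [1.1, 2.5], [-0.1, 0.4], [0.1, 0.3]]
[0.42874838 0.32195507 0.015     ] [[290.13534027 132.02208369]
 [252.47860741 132.15461913]]
total tool units [0.31 0.42 5.05] per row [0.061 0.084 1.011]
roll total (sign: + lowers jaw angle) -0.06121572763240479
```

View pics/w13g.png

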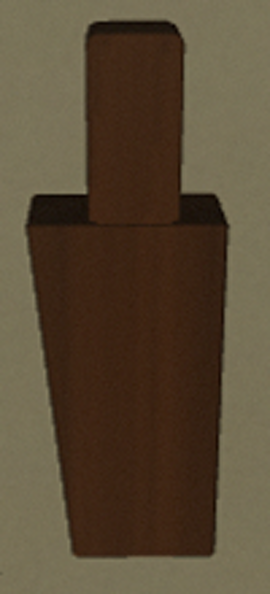

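>>> {"method": "play_rows", "body": {
  "series": [
    {"linear":[0.3,0.4,0.6],"roll":-0.06,"claw":1},
    {"linear":[0,0,1],"roll":0,"claw":1},
    {"linear":[0,0,1],"roll":0,"claw":1},
    {"linear":[0,0,1],"roll":0,"claw":1},
    {"linear":[0,0,0.9],"roll":0,"claw":1}
  ]
}}

```text
time: 22.72
position: [0.4291, 0.3214, 0.0236]
tcp_rot: [0.531, -3.096, 0.0]
wrist_force: [0.4, 0.8, -0.7]
grip_width: 1.003
```

>>> {"method": "play_rows", "body": {
  "series": [
    {"linear":[0,0,0.5],"roll":0,"claw":1},
    {"linear":[0,0,0],"roll":0,"claw":-1},
    {"linear":[0,0,0],"roll":0,"claw":-1},
    {"linear":[0,0,0],"roll":0,"claw":-1},
    {"linear":[0,0,0],"roll":0,"claw":-1}
  ]
}}

```text
time: 23.35
position: [0.4299, 0.322, 0.0108]
tcp_rot: [-0.531, 3.095, 0.002]
wrist_force: [-0.7, -0.8, 4.1]
grip_width: 0.341
```

Run:
```python
from h import *
st(); snap("wrist","w14")
```

```text
t 23.35 p [0.4299 0.322  0.0108] jawdeg 109.47 z [ 0.002  0.002 -1.   ] x [-0.943 -0.333 -0.002] F [-0.7 -0.8  4.1] g 0.341 q [-0.85  0.38  0.14  1.92 -0.07  0.85  1.24]
```

View pics/w14.png

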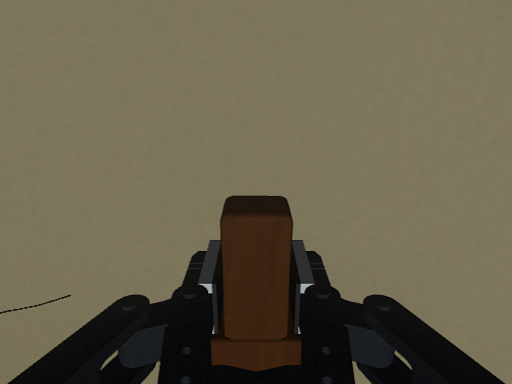

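Run:
```python
from wf import *
c=load("w12");T=c["T"];crop(c,40,130,320,330,2.8,"w12b")
crop(load("w10"),160,80,380,290,3.4,"w10b")
```

```text
(no output)
```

View pics/w12b.png

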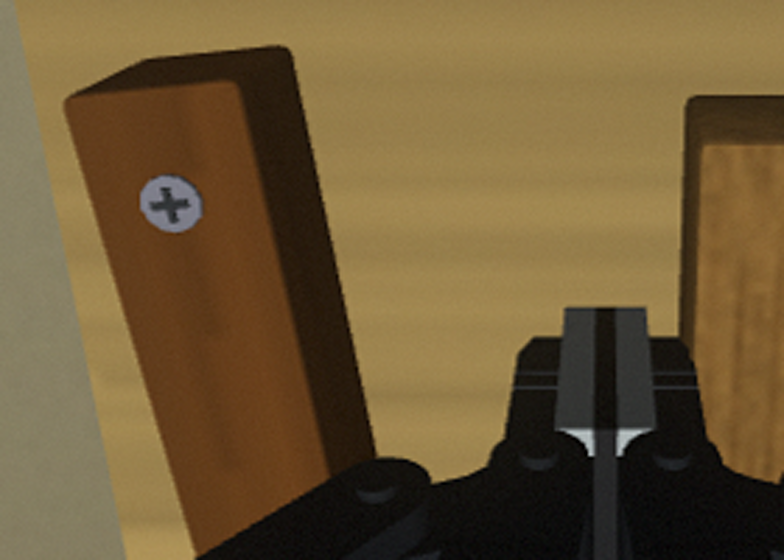

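>>> {"method": "play_rows", "body": {
  "series": [
    {"linear":[0,0,-0.6],"roll":0,"claw":-1},
    {"linear":[0,0,-1],"roll":0,"claw":-1},
    {"linear":[0,0,-1],"roll":0.8,"claw":-1},
    {"linear":[0,0,-0.4],"roll":0.9,"claw":-1},
    {"linear":[0,0,0],"roll":0.9,"claw":-1}
  ]
}}

```text
time: 24.02
position: [0.4299, 0.322, 0.1022]
tcp_rot: [-0.245, 3.13, 0.004]
wrist_force: [0.1, 0.1, -2.2]
grip_width: 0.338
```

>>> {"method": "play_rows", "body": {
  "series": [
    {"linear":[0,0,0],"roll":0.9,"claw":-1},
    {"linear":[0,0,0],"roll":0.9,"claw":-1},
    {"linear":[0,0,0],"roll":0.9,"claw":-1},
    {"linear":[0,-0.4,0],"roll":0.45,"claw":-1},
    {"linear":[0,-0.9,0],"roll":0,"claw":-1}
  ]
}}

```text
time: 24.65
position: [0.427, 0.2822, 0.1003]
tcp_rot: [0.095, 3.14, 0.001]
wrist_force: [-0.1, -0.5, -0.9]
grip_width: 0.335
```

Run:
```python
from h import *
st(); plan([.4065,-.0573,.1],12,86.5)
```

```text
t 24.65 p [0.427  0.2822 0.1003] jawdeg 86.54 z [ 0.     0.001 -1.   ] x [-0.998  0.06  -0.   ] F [-0.1 -0.5 -0.9] g 0.335 q [-0.87  0.2   0.22  1.92 -0.05  1.02  0.88]
total tool units [  0.   -11.34   0.  ] per row [ 0.    -0.945  0.   ]
roll total (sign: + lowers jaw angle) 0.010343058271825356
```

Run:
```python
from wf import *
c=load("w12");T=c["T"]
q=pk([(292,45),(376,455),(687,97),(680,330)],40,130,2.8); 
w=[px2w(c,u,.012,T)[:2] for u in q]; print(np.round(w,4).tolist())
print("fence dir",np.degrees(np.arctan2(*(w[1]-w[0])[::-1])),"block dir",np.degrees(np.arctan2(*(w[3]-w[2])[::-1])))
for yaw in (-3.5,):
    a=np.radians(yaw);M=np.array([[np.cos(a),np.sin(a)],[-np.sin(a),np.cos(a)]])
    for x in w: print((M@(x-np.array([.5867,.0407]))).round(4))
```

```text
[[0.5154, -0.0945], [0.5949, -0.0922], [0.5284, -0.0303], [0.5718, -0.0333]]
fence dir 1.6653714536319177 block dir -3.984953604635128
[-0.063  -0.1393]
[ 0.0163 -0.1321]
[-0.0538 -0.0744]
[-0.0103 -0.0748]
```

>>> {"method": "play_rows", "body": {
  "series": [
    {"linear":[0,-0.95,0],"roll":0,"claw":-1},
    {"linear":[0,-0.95,0],"roll":0,"claw":-1},
    {"linear":[0,-0.95,0],"roll":0,"claw":-1},
    {"linear":[0,-0.95,0],"roll":0,"claw":-1},
    {"linear":[0,-0.95,0],"roll":0,"claw":-1}
  ]
}}

```text
time: 25.28
position: [0.4181, 0.1386, 0.1002]
tcp_rot: [0.097, 3.14, 0.001]
wrist_force: [1.0, -0.5, -0.9]
grip_width: 0.332
```

>>> {"method": "play_rows", "body": {
  "series": [
    {"linear":[0,-0.95,0],"roll":0,"claw":-1},
    {"linear":[0,-0.95,0],"roll":0,"claw":-1},
    {"linear":[0,-0.95,0],"roll":0,"claw":-1},
    {"linear":[0,-0.95,0],"roll":0,"claw":-1},
    {"linear":[0,-0.95,0],"roll":0,"claw":-1}
  ]
}}

```text
time: 25.9
position: [0.4091, -0.0035, 0.1001]
tcp_rot: [0.097, 3.14, 0.001]
wrist_force: [0.1, 0.1, -1.0]
grip_width: 0.336
```

>>> {"method": "play_rows", "body": {
  "series": [
    {"linear":[0,-0.95,0],"roll":0,"claw":-1},
    {"linear":[0,-0.9,0],"roll":0,"claw":-1},
    {"linear":[0,0,0],"roll":0,"claw":-1},
    {"linear":[0,0,0],"roll":0,"claw":-1},
    {"linear":[0,0,0],"roll":0,"claw":-1}
  ]
}}

```text
time: 26.52
position: [0.4062, -0.0567, 0.0997]
tcp_rot: [0.095, 3.14, 0.001]
wrist_force: [0.2, 0.7, -1.1]
grip_width: 0.332
```

Run:
```python
from h import *
st(); plan([.4065,-.0573,.024],4,86.5); snap("wrist","w15"); c=snap("scene","s15"); crop(c,160,140,300,270,5,"s15b"); c=snap("top","t15"); crop(c,190,150,330,290,5,"t15b")
```

```text
t 26.52 p [ 0.4062 -0.0567  0.0997] jawdeg 86.54 z [ 0.  0. -1.] x [-0.998  0.06  -0.   ] F [ 0.2  0.7 -1.1] g 0.332 q [-0.51 -0.04  0.54  2.18  0.03  1.    1.52]
total tool units [-0.01 -0.02  2.52] per row [-0.003 -0.005  0.631]
roll total (sign: + lowers jaw angle) 0.010409453129540225
```

View pics/s15b.png

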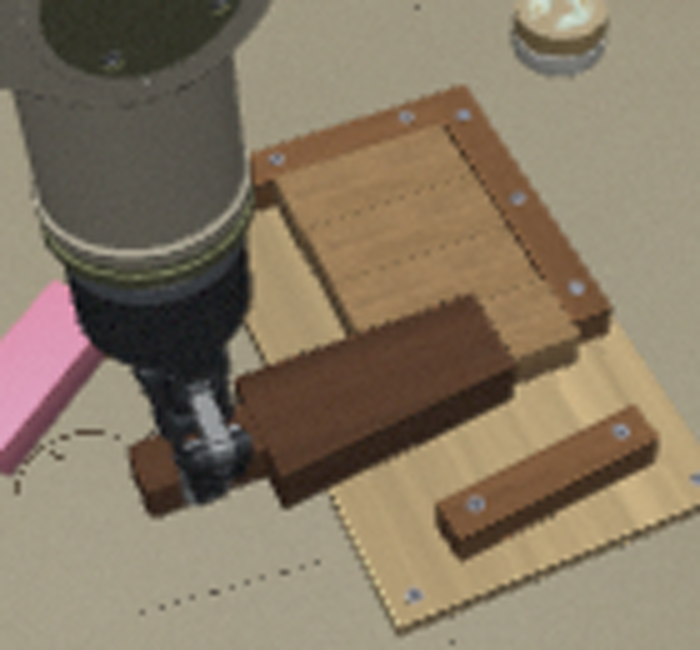

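View pics/t15b.png

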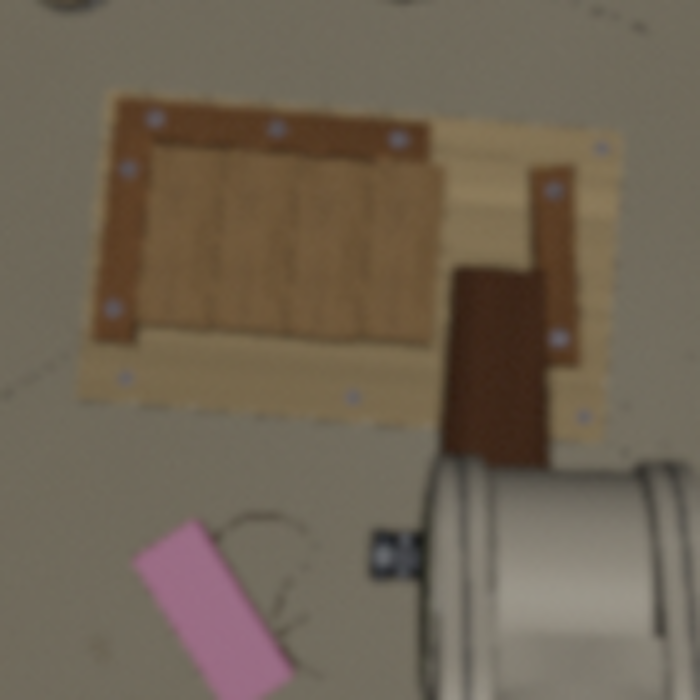

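View pics/w15.png

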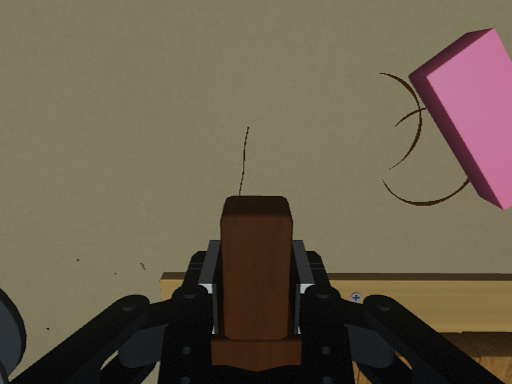

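Run:
```python
from wf import *
a=np.radians(-3.5);M=np.array([[np.cos(a),np.sin(a)],[-np.sin(a),np.cos(a)]])
c=load("t15")
for u in pk([(455,267),(545,270)],190,150,5): print("top",(M@(px2w(c,u,.119)[:2]-[.5867,.0407])).round(4))
c=load("s15")
for u in pk([(475,296),(515,362)],160,140,5): print("scn",(M@(px2w(c,u,.119)[:2]-[.5867,.0407])).round(4))
```

```text
top [-0.0149 -0.0795]
top [-0.0126 -0.1298]
scn [-0.013  -0.0837]
scn [-0.0132 -0.1295]
```

>>> {"method": "play_rows", "body": {
  "series": [
    {"linear":[0,0,0.8],"roll":0,"claw":-1},
    {"linear":[0,0,0.8],"roll":0,"claw":-1},
    {"linear":[0,0,0.6],"roll":0,"claw":-1},
    {"linear":[0,0,0.2],"roll":0,"claw":-1},
    {"linear":[0,0,0.05],"roll":0,"claw":-1}
  ]
}}

```text
time: 27.3
position: [0.4063, -0.0573, 0.0261]
tcp_rot: [-0.096, -3.14, 0.0]
wrist_force: [0.3, 1.0, -0.8]
grip_width: 0.334
```

Run:
```python
from h import *
st(); c=snap("scene","s16"); crop(c,160,140,300,270,5,"s16b")
```

```text
t 27.3 p [ 0.4063 -0.0573  0.0261] jawdeg 86.49 z [-0. -0. -1.] x [-0.998  0.061  0.   ] F [ 0.3  1.  -0.8] g 0.334 q [-0.5   0.11  0.55  2.24 -0.08  0.81  1.61]
```

View pics/s16b.png

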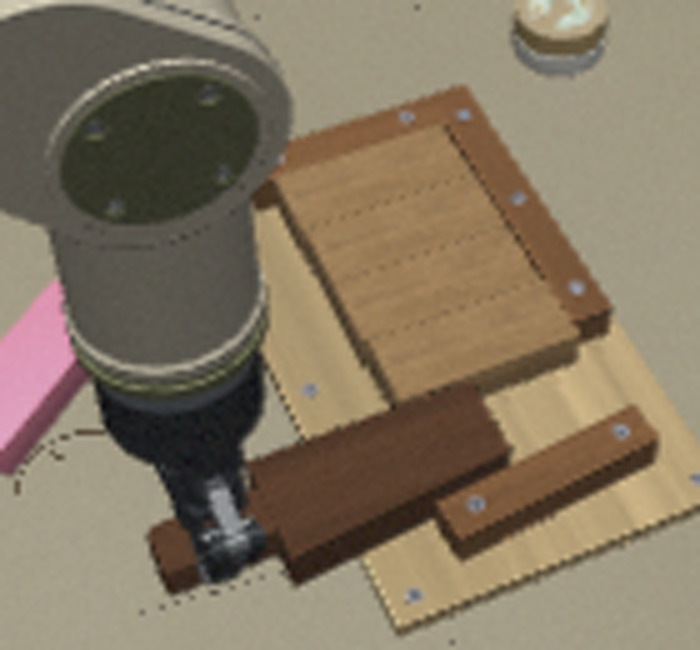

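>>> {"method": "play_rows", "body": {
  "series": [
    {"linear":[0,0,0.08],"roll":0,"claw":-1},
    {"linear":[-0.5,0.02,0],"roll":0,"claw":-1},
    {"linear":[-0.5,0.02,0],"roll":0,"claw":-1},
    {"linear":[-0.5,0.02,0],"roll":0,"claw":-1},
    {"linear":[-0.3,0.02,0],"roll":0,"claw":-1}
  ]
}}

```text
time: 27.98
position: [0.4615, -0.0582, 0.0236]
tcp_rot: [0.096, 3.14, -0.0]
wrist_force: [-0.6, 1.6, -0.5]
grip_width: 0.336
```

>>> {"method": "play_rows", "body": {
  "series": [
    {"linear":[-0.2,0.02,0],"roll":0,"claw":-1},
    {"linear":[-0.2,0.02,0],"roll":0,"claw":-1},
    {"linear":[0,0,0],"roll":0,"claw":-1},
    {"linear":[0,0,0],"roll":0,"claw":-1},
    {"linear":[0,0,0],"roll":0,"claw":-1}
  ]
}}

```text
time: 28.6
position: [0.472, -0.0578, 0.0237]
tcp_rot: [-0.097, -3.14, -0.0]
wrist_force: [0.7, 0.6, -1.1]
grip_width: 0.336
```

```bash
cat >> h.py <<'E'
def bd(w,a=-3.5,p=(.5867,.0407)):
    a=np.radians(a);M=np.array([[np.cos(a),np.sin(a)],[-np.sin(a),np.cos(a)]]); return (M@(np.array(w)[:2]-p)).round(4)
E
python3 - <<'E'
from h import *
s=st(); print(bd(s["position"]))
E
```

```text
t 28.6 p [ 0.472  -0.0578  0.0237] jawdeg 86.47 z [-0.  0. -1.] x [-0.998  0.062  0.   ] F [ 0.7  0.6 -1.1] g 0.336 q [-0.46  0.27  0.54  2.08 -0.18  0.84  1.69]
[-0.1084 -0.1053]
```

>>> {"method": "play_rows", "body": {
  "series": [
    {"linear":[-0.1,0,0.03],"roll":0,"claw":-1},
    {"linear":[-0.1,0,0],"roll":0,"claw":-1},
    {"linear":[-0.1,0,0],"roll":0,"claw":-1},
    {"linear":[0,0,0],"roll":0,"claw":-1},
    {"linear":[0,0,0],"roll":0,"claw":-1}
  ]
}}

```text
time: 29.22
position: [0.4819, -0.0576, 0.0229]
tcp_rot: [0.096, 3.14, 0.001]
wrist_force: [-0.1, 5.0, 1.1]
grip_width: 0.333
```

>>> {"method": "play_rows", "body": {
  "series": [
    {"linear":[-0.07,0,0],"roll":0,"claw":-1},
    {"linear":[-0.07,0,0],"roll":0,"claw":-1},
    {"linear":[0,0,0],"roll":0,"claw":-1},
    {"linear":[0,0,0],"roll":0,"claw":-1},
    {"linear":[0,0,0],"roll":0,"claw":-1}
  ]
}}

```text
time: 29.85
position: [0.4857, -0.0574, 0.0229]
tcp_rot: [-0.095, -3.14, -0.002]
wrist_force: [-2.2, 6.5, 3.4]
grip_width: 0.336
```

Run:
```python
from h import *
s=st(); print(bd(s["position"]))
```

```text
t 29.85 p [ 0.4857 -0.0574  0.0229] jawdeg 86.52 z [-0.     0.001 -1.   ] x [-0.998  0.061  0.   ] F [-2.2  6.5  3.4] g 0.336 q [-0.45  0.3   0.53  2.05 -0.2   0.85  1.71]
[-0.0948 -0.1041]
```

>>> {"method": "play_rows", "body": {
  "series": [
    {"linear":[-0.1,0,0],"roll":0,"claw":-1},
    {"linear":[-0.1,0,0],"roll":0,"claw":-1},
    {"linear":[-0.1,0,0],"roll":0,"claw":-1},
    {"linear":[0,0,0],"roll":0,"claw":-1},
    {"linear":[0,0,0],"roll":0,"claw":-1}
  ]
}}

```text
time: 30.48
position: [0.4886, -0.0574, 0.0219]
tcp_rot: [-0.096, -3.127, -0.006]
wrist_force: [-30.8, 9.6, 29.9]
grip_width: 0.333
```

Run:
```python
from h import *
s=st(); print(bd(s["position"]))
```

```text
t 30.48 p [ 0.4886 -0.0574  0.0219] jawdeg 86.49 z [-0.013  0.004 -1.   ] x [-0.998  0.061  0.013] F [-30.8   9.6  29.9] g 0.333 q [-0.44  0.31  0.53  2.03 -0.21  0.86  1.71]
[-0.0919 -0.1039]
```

>>> {"method": "play_rows", "body": {
  "series": [
    {"linear":[0,0,0],"roll":0,"claw":0.2},
    {"linear":[0,0,0],"roll":0,"claw":0.2},
    {"linear":[0,0,0],"roll":0,"claw":0.2},
    {"linear":[0,0,-0.5],"roll":0,"claw":0.2},
    {"linear":[0,0,-1],"roll":0,"claw":0.2}
  ]
}}

```text
time: 31.1
position: [0.494, -0.0595, 0.0684]
tcp_rot: [-0.097, -3.139, 0.001]
wrist_force: [1.0, -0.5, 1.6]
grip_width: 0.601
```

>>> {"method": "play_rows", "body": {
  "series": [
    {"linear":[0.5,0,-1],"roll":0,"claw":0},
    {"linear":[1,0,-0.5],"roll":0,"claw":-1},
    {"linear":[0.6,0,0],"roll":0,"claw":-1},
    {"linear":[0,0,0],"roll":0,"claw":-1},
    {"linear":[0,0,0],"roll":0,"claw":-1}
  ]
}}

```text
time: 31.72
position: [0.4324, -0.0554, 0.1133]
tcp_rot: [0.097, 3.139, 0.0]
wrist_force: [0.6, 0.1, 0.4]
grip_width: -0.001
```

Run:
```python
from h import *
s=st(); print(bd(s["position"])); snap("wrist","w17"); c=snap("scene","s17"); crop(c,160,140,300,270,5,"s17b"); c=snap("top","t17"); crop(c,190,150,330,290,5,"t17b")
```

```text
t 31.73 p [ 0.4324 -0.0554  0.1133] jawdeg 86.47 z [ 0.001  0.    -1.   ] x [-0.998  0.062 -0.001] F [0.6 0.1 0.4] g -0.001 q [-0.53  0.    0.56  2.11 -0.    1.03  1.54]
[-0.1481 -0.1053]
```

View pics/s17b.png

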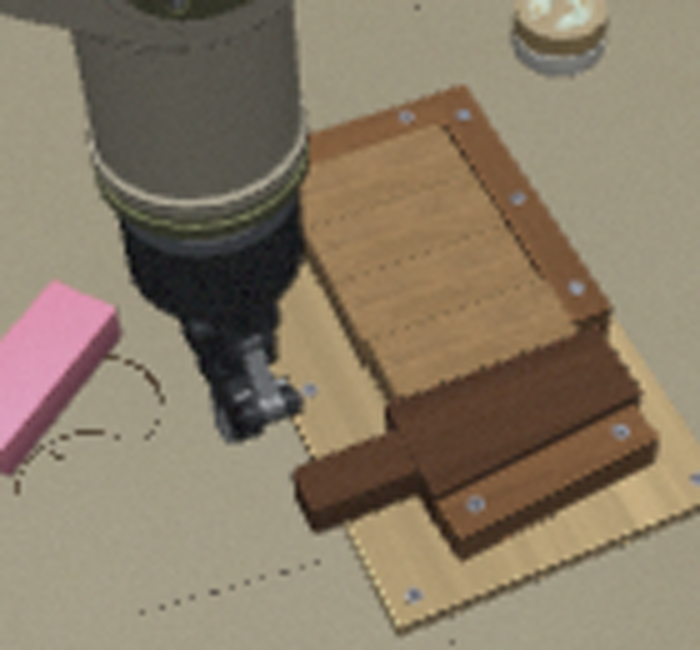

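View pics/w17.png

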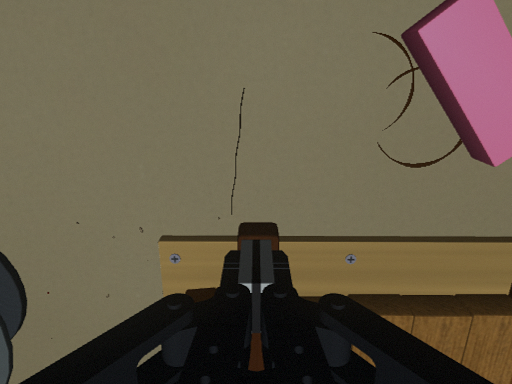

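View pics/t17b.png

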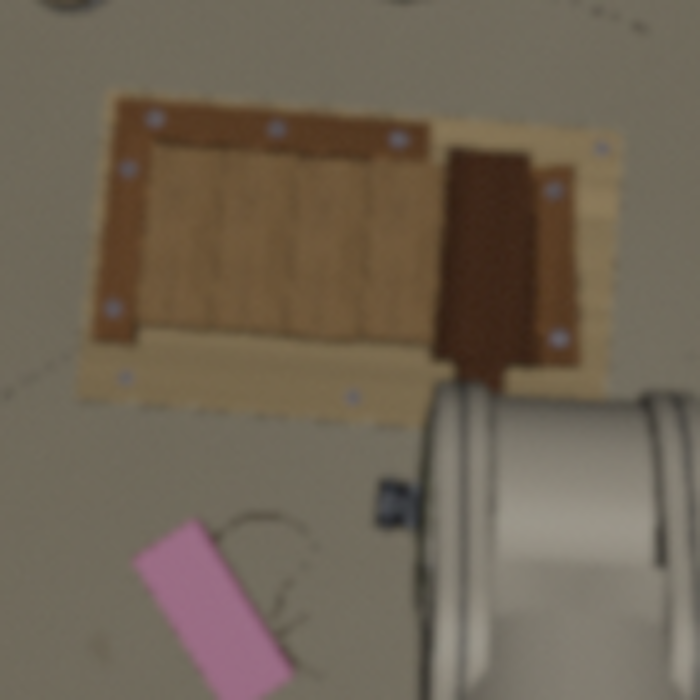

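>>> {"method": "play_rows", "body": {
  "series": [
    {"linear":[0.1,0,0.8],"roll":0,"claw":-1},
    {"linear":[0,0,0.9],"roll":0,"claw":-1},
    {"linear":[0,0,0.9],"roll":0,"claw":-1},
    {"linear":[0,0,0.55],"roll":0,"claw":-1},
    {"linear":[0,0,0],"roll":0,"claw":-1}
  ]
}}

```text
time: 32.5
position: [0.4279, -0.0555, 0.0173]
tcp_rot: [-0.097, -3.137, 0.002]
wrist_force: [-0.1, -0.2, 0.3]
grip_width: -0.002
```

>>> {"method": "play_rows", "body": {
  "series": [
    {"linear":[-0.2,0,0],"roll":0,"claw":-1},
    {"linear":[-0.2,0,0],"roll":0,"claw":-1},
    {"linear":[-0.1,0,0],"roll":0,"claw":-1},
    {"linear":[-0.1,0,0],"roll":0,"claw":-1},
    {"linear":[0,0,0],"roll":0,"claw":-1}
  ]
}}

```text
time: 33.12
position: [0.4468, -0.0563, 0.0184]
tcp_rot: [0.097, 3.14, 0.0]
wrist_force: [-0.1, -0.5, 1.3]
grip_width: -0.003
```

Run:
```python
from h import *
s=st(); print(bd(s["position"]))
```

```text
t 33.12 p [ 0.4468 -0.0563  0.0184] jawdeg 86.47 z [ 0.  0. -1.] x [-0.998  0.062 -0.   ] F [-0.1 -0.5  1.3] g -0.003 q [-0.49  0.22  0.56  2.15 -0.16  0.81  1.68]
[-0.1338 -0.1053]
```

Push until roughly 30 N.

>>> {"method": "play_rows", "body": {
  "series": [
    {"linear":[-0.1,0,0],"roll":0,"claw":-1},
    {"linear":[-0.1,0,0],"roll":0,"claw":-1},
    {"linear":[-0.1,0,0],"roll":0,"claw":-1},
    {"linear":[0,0,0],"roll":0,"claw":-1},
    {"linear":[0,0,0],"roll":0,"claw":-1}
  ]
}}

```text
time: 33.75
position: [0.448, -0.0564, 0.0162]
tcp_rot: [-0.097, -3.124, -0.002]
wrist_force: [-28.7, 2.4, 18.5]
grip_width: 0.001
```

Run:
```python
from h import *
s=st(); print(bd(s["position"]))
```

```text
t 33.75 p [ 0.448  -0.0564  0.0162] jawdeg 86.44 z [-0.016  0.002 -1.   ] x [-0.998  0.062  0.016] F [-28.7   2.4  18.5] g 0.001 q [-0.48  0.24  0.55  2.13 -0.17  0.83  1.69]
[-0.1325 -0.1054]
```

>>> {"method": "play_rows", "body": {
  "series": [
    {"linear":[0.3,0,0],"roll":0,"claw":-1},
    {"linear":[0.5,0,0],"roll":0,"claw":-1},
    {"linear":[0.2,0,-0.8],"roll":0,"claw":-1},
    {"linear":[0,0,-1],"roll":0,"claw":-1},
    {"linear":[0,0,-1],"roll":0,"claw":-1}
  ]
}}

```text
time: 34.38
position: [0.4252, -0.055, 0.1033]
tcp_rot: [0.097, 3.139, 0.0]
wrist_force: [-0.2, -0.2, -0.3]
grip_width: 0.001
```

>>> {"method": "play_rows", "body": {
  "series": [
    {"linear":[0,0.8,-0.9],"roll":0,"claw":1},
    {"linear":[-0.9,0.9,-0.9],"roll":0,"claw":1},
    {"linear":[-0.9,0.9,0],"roll":0,"claw":1},
    {"linear":[-0.9,0,0],"roll":0,"claw":1},
    {"linear":[-0.9,0,0],"roll":0,"claw":1}
  ]
}}

```text
time: 35.0
position: [0.5388, 0.0166, 0.1565]
tcp_rot: [0.095, 3.139, 0.0]
wrist_force: [0.1, -0.5, -0.8]
grip_width: 0.999
```

Run:
```python
from h import *
s=st(); print(bd(s["position"])); snap("wrist","w18"); c=snap("scene","s18")
```

```text
t 35.0 p [0.5388 0.0166 0.1565] jawdeg 86.52 z [ 0.001  0.    -1.   ] x [-0.998  0.061 -0.001] F [ 0.1 -0.5 -0.8] g 0.999 q [-0.59  0.21  0.53  1.81 -0.12  1.15  1.5 ]
[-0.0463 -0.027 ]
```

View pics/w18.png

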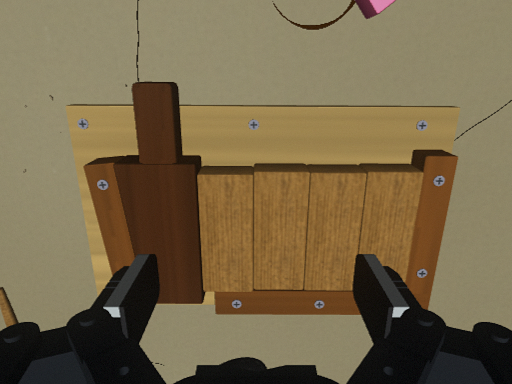

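View pics/s18.png

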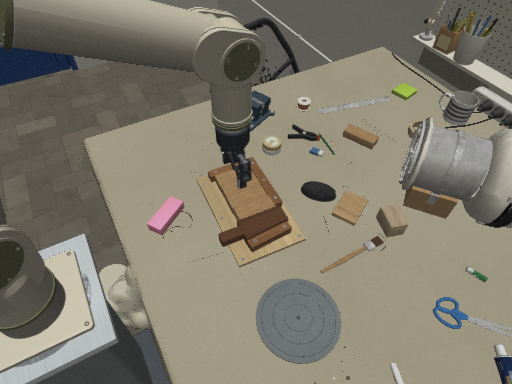

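Run:
```python
from wf import *
c=load("w18");T=c["T"]; crop(c,60,70,470,320,1.9,"w18b")
for n,u,z in [("b4 fr",(201,176),.04),("b4/3",(254,174),.04),("b3/2",(309,173),.04),("b2/1",(365,172),.04),("b1 fl",(420,171),.04),("wedge shoulder R",(117,165),.042),("shoulder L",(200,166),.042),("thin L",(203,302),.042),("thin R",(135,303),.042)]:
    print(n,bd(px2w(c,u,z,T)))
```

```text
b4 fr [-0.053  -0.0709]
b4/3 [-0.0547 -0.0291]
b3/2 [-0.0556  0.014 ]
b2/1 [-0.0564  0.0579]
b1 fl [-0.0573  0.101 ]
wedge shoulder R [-0.0624 -0.135 ]
shoulder L [-0.0617 -0.0709]
thin L [ 0.0637 -0.0746]
thin R [ 0.0648 -0.1354]
```

View pics/w18b.png

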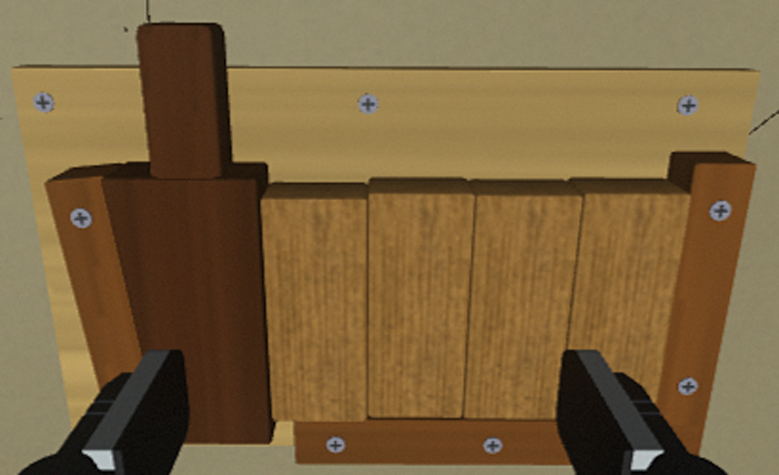

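>>> {"method": "play_rows", "body": {
  "series": [
    {"linear":[0,0,-0.5],"roll":0,"claw":1},
    {"linear":[0,0,-0.5],"roll":0,"claw":1},
    {"linear":[0,0,0],"roll":0,"claw":1},
    {"linear":[0,0,0],"roll":0,"claw":1},
    {"linear":[0,0,0],"roll":0,"claw":1}
  ]
}}

```text
time: 35.72
position: [0.5378, 0.0163, 0.1859]
tcp_rot: [-0.097, -3.139, -0.0]
wrist_force: [0.3, -0.0, -0.3]
grip_width: 0.996
```

Run:
```python
from rig import robot
print(robot.sign_off())
```

```text
the job is handed in; nothing more can be done
None
```

I laid block 4 flat as the fourth of the row, pushed it to the back fence and closed the row with about 25 N. Then I drove the wedge in, about 30 N on the grip and 29 N on the end of its handle, and handed the job in at about 36 s.

- **Row:** the last wrist picture showed no gaps between the blocks. Their front ends were within about 4 mm of each other.
- **Wedge:** it lay straight between block 4 and the slanting fence, about 0–2 mm past its seat. The pushes moved it no further.
- **Bystanders:** the wax pot, brush and sander pad looked unmoved in the last scene picture. I did not measure them.
- **Not checked:** I could not read the contact forces between the blocks. That the row stays tight rests on the push forces and the pictures.
- **Small disagreement:** in that picture block 4's right edge came out at y = -71 mm, against -75 mm packed. The picture taken while closing the row gave -74 to -75 mm. The other joints were shifted by up to 4 mm too, some the other way, so I took it as measuring error.

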